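# Put the swapped tools back on their own pads

### The arm

A 6-joint arm with a two-finger parallel gripper is mounted at the origin on the work surface. World frame = base frame: x ahead of the robot, y to its left, z up, the work surface at z = 0. Lengths are in m, angles in rad, forces in N, time in s.
With the tool pointing down it reaches from about 0.225 to 0.875 m from the base axis. Payload 3.4 kg.
Tool frame: the origin (TCP) lies midway between the tips of the shut fingers; the grasp point (between the pads) lies 19 mm behind it; z points along the fingers, y is the direction in which the jaws open and shut (so a half turn about z gives the same grasp; the last joint's range is limited). The gripper opens to 85 mm and grips with 20 to 120 N. Pads are 22 mm wide; open, the fingers measure 114 mm over their backs; the gripper's body (76 mm by 85 mm) begins 54 mm behind the grasp point. The pads swing forward as they close: fully open they stand 13 mm farther back than shut.
Start: joints at [0.982, 0.276, 1.505, -0, 1.361, -0.121], TCP at [0.259, 0.513, 0.199] pointing down, gripper open.
Joint ranges: [-2.89, 2.89], [-0.75, 2.08], [0.22, 2.7], [-1.18, 4.32], [0.11, 2.71], [-2.7, 2.7]. Speed limits (rad/s): [2.57, 2.57, 3.14, 3.14, 3.14, 3.14].

### API

Orientations are given as a unit quaternion [w, x, y, z].
In Python, from rig import manip, optics, ticket gives the robot as it stands.
- The arm moves only by the shell command python3 -m pendant 'ROWS' [FORCE]. ROWS is JSON, a list of rows, each an object with "gripper": the finger opening in mm, from 0 to 85.4; "delta_pos": the shift along the tool's x, y, z in mm, a list of three; "spin": the turn about the tool's z in rad. A call has 1 to 20 rows; each row is the pose to reach, as a shift and turn from the pose commanded when the call began, along the tool's axes at that moment; what a row does not reach only later rows make up. A row lasts 1/10 s, in which the tool goes at most 50 mm and 8.59 degrees, less where a joint would pass 70% of its speed; a pose out of reach is approached as far as the arm can. A call with a gripper value outside its range is refused whole. The fingers move at their own pace and stop on an object; FORCE is the grip in N (left out, the last holds). Time passes only in rows, so rows that repeat a pose let the fingers close. It gives the time, the measured TCP pose, the force and the opening at its end, in the units of the state.
- manip.get_state(): the state, without advancing time (a new reading comes with each control period).
- optics.get_image(name): name is "scene" or "top"; returns the picture (384x512x3 uint8, blue, green, red); there is no depth.
- optics.camera_model(name): a dict with "fovy" (degrees; the focal length in pixels is half the picture's height over the tangent of half this angle, whatever the lens; pixels are square), "cx", "cy" (the principal point, pixels), "xyz" and "orientation" of the camera in the world. Camera axes: x right, y down, z forward; pixel columns grow to the right and rows downward; lengths in m; the calibration is good to about 2 mm. A picture is of the moment at which its call begins. camera_model takes no time and is no camera call.
- ticket.sign_off(): hands the job in, once; it reports no verdict.
The state is a dict: "clock": time; "qpos": joint angles; "qd": joint speeds; "effort": joint torques, N m; "position": TCP position; "ee_rot": TCP orientation; "contact_force": force on the tool from outside, world axes, zero at the start; "moment": the same for the moment, N m; "width": finger opening in m.
Only numpy, scipy, OpenCV 4.12 (cv2) and the standard library are available. Lean on these libraries where they do the work, as an engineer would, in place of code of your own. Each camera call takes 0.05 s, during which the arm holds its last target.

### The job

The hole saw, the block plane and the steel setup block have each been left on another's pad: use the empty cork mat to park one of them on the way, and get each tool onto the pad whose dark inlay has the shape of its foot, upright, centred on the inlay and lined up with it (either way round). Set the tools down without dropping or tipping them, never on the bare bench top, and do not disturb the glue bottle, the screw jar or the tape measure.

Things in the scene. Friction and masses are not known exactly. Their poses are not given: they have to be found in the camera images.
- hole_saw: Hole saw standing mouth down: dark steel cup, diameter 60, 45 high, then a collar of diameter 28 up to height 55, then an upright bright steel shank of diameter 12 from height 55 to 95 (grip here). 0.2 to 0.4 kg. Origin: centre of its underside; z up along the shank. Home: round_pad; starts on short_pad. (Sizes in mm.)
- block_plane: Woodworker's block plane standing on its sole: steel body 120 mm long (its x), 42 wide (y), flat parallel sides up to height 22; on it a brass front knob (diameter 22, 43 ahead of the origin, up to 38) and a sloping dark cap, 34 wide, up to 47. 0.4 to 0.75 kg. Origin: centre of the sole, about below the centre of mass. Home: long_pad; starts on round_pad.
- setup_block: Machinist's steel setup block, lying flat: 75 long (its x), 50 wide (y), 25 high, with two rows of three dark holes on top. 0.4 to 0.75 kg. Origin: centre of its underside. Home: short_pad; starts on long_pad. (Sizes in mm.)
- round_pad: Home of the hole saw: round white laminate pad, diameter 120, 12 thick, with a dark round inlay of diameter 68 at its centre, flush. Fixed to the bench; turned up to 20 degrees. Origin: centre of its underside, on the bench top; its top is at z = 12. (Sizes in mm.)
- long_pad: Home of the block plane: oblong white laminate pad, 150 (its x) by 85 (y), 12 thick, with a dark flush inlay 126 (x) by 48 (y) at its centre. Fixed to the bench; turned up to 20 degrees. Origin: centre of its underside, on the bench top; its top is at z = 12. (Sizes in mm.)
- short_pad: Home of the setup block: nearly square white laminate pad, 110 (its x) by 100 (y), 12 thick, with a dark flush inlay 81 (x) by 56 (y) at its centre. Fixed to the bench; turned up to 20 degrees. Origin: centre of its underside, on the bench top; its top is at z = 12. (Sizes in mm.)
- cork_mat: The free parking spot: plain square cork mat, 125 by 125, 12 thick, without inlay, empty at the start. Fixed to the bench; turned up to 20 degrees. Origin: centre of its underside, on the bench top; its top is at z = 12. (Sizes in mm.)
- glue_bottle: Bystander: yellow glue bottle with an orange cap, diameter 52, 130 high. Loose, not to be disturbed. Origin: centre of its underside. (Sizes in mm.)
- screw_jar: Bystander: amber screw jar with a steel lid, diameter 56, 70 high. Loose, not to be disturbed. Origin: centre of its underside. (Sizes in mm.)
- tape_measure: Bystander: tape measure standing on edge, black with a steel disc on its sides, 65 (its x) by 30 (y), 55 high. Loose, not to be disturbed. Origin: centre of its underside. (Sizes in mm.)
There are look-alikes about, which are no part of the job. Leave any green or pink look-alike of the block_plane alone.

How it is judged:
On the way:
1. one of the three tools has been parked on the cork mat (its centre within 45 mm of the mat's centre) and let go (((horizontal distance between hole_saw and cork_mat below 0.045 m and z of hole_saw in the frame of cork_mat between 0.008 and 0.016 m and contact force between hole_saw and the fingers below 0.1 N) or (horizontal distance between block_plane and cork_mat below 0.045 m and z of block_plane in the frame of cork_mat between 0.008 and 0.016 m and contact force between block_plane and the fingers below 0.1 N) or (horizontal distance between setup_block and cork_mat below 0.045 m and z of setup_block in the frame of cork_mat between 0.008 and 0.016 m and contact force between setup_block and the fingers below 0.1 N))), for 0.2 s.
At the end, for the whole second after the job is handed in: Hole saw on the round pad, block plane on the long pad, setup block on the short pad: each upright (within 0.1 rad), standing on the pad, its centre within 12 mm of the pad's centre; plane and block lined up with their pad's long axis (x) within 0.17 rad, either way round; all let go and at rest (horizontal distance between hole_saw and round_pad below 0.012 m and z of hole_saw in the frame of round_pad between 0.008 and 0.016 m and angle between each of hole_saw, block_plane, setup_block's own z axis and vertical below 0.1 rad and linear speed of each of hole_saw, block_plane, setup_block below 0.02 m/s and contact force between each of hole_saw, block_plane, setup_block and the fingers below 0.1 N and horizontal distance between block_plane and long_pad below 0.012 m and z of block_plane in the frame of long_pad between 0.008 and 0.016 m and angle between the x axis of block_plane and the x axis of long_pad, either way round below 0.17 rad and horizontal distance between setup_block and short_pad below 0.012 m and z of setup_block in the frame of short_pad between 0.008 and 0.016 m and angle between the x axis of setup_block and the x axis of short_pad, either way round below 0.17 rad); the robot touches nothing.
It fails at once if the glue bottle, the screw jar or the tape measure is shifted by more than 30 mm or tipped over (distance of any of glue_bottle, screw_jar, tape_measure from where it was at the start of the episode above 0.03 m or angle between any of glue_bottle, screw_jar, tape_measure's own z axis and vertical above 0.5 rad).
It fails at once if a tool is put on, or falls to, the bench top itself (height (world z) of any of hole_saw, block_plane, setup_block below 0.006 m).
It fails at once if a tool is tipped over (angle between any of hole_saw, block_plane, setup_block's own z axis and vertical above 0.7 rad).
It fails at once if a tool is dropped from more than about 45 mm ((height (world z) of hole_saw above 0.045 m and linear speed of hole_saw above 0.5 m/s and contact force between hole_saw and the fingers below 0.1 N) or (height (world z) of block_plane above 0.045 m and linear speed of block_plane above 0.5 m/s and contact force between block_plane and the fingers below 0.1 N) or (height (world z) of setup_block above 0.045 m and linear speed of setup_block above 0.5 m/s and contact force between setup_block and the fingers below 0.1 N)).
It also fails if it takes over 128 s, if anything falls off the work surface, if the arm or the gripper's body presses on something with over 40 N, if the wrist force passes 120 N, or if a joint passes its speed limit or range.

## Working session

There is one attempt and no reset: what is moved stays moved. The work goes in short steps, Python scripts to look and compute and a shell command to move; the robot and the scene stay as the last step left them, time stands still between calls to the robot, and variables do not carry over. Pictures are saved under pics/ and viewed, and the job is handed in when it is done.

```bash
ls; mkdir -p pics
python3 - <<'E'
from rig import manip, optics, ticket
import cv2
print(manip.get_state())
for n in("scene","top"):
    im=optics.get_image(n); cv2.imwrite(f"pics/{n}0.png",im); print(n,optics.camera_model(n))
E
```

```text
pics
{'clock': 0.0, 'qpos': array([ 9.82019551e-01,  2.76608499e-01,  1.50616561e+00, -2.23934560e-05,
        1.36067787e+00, -1.20973045e-01]), 'qd': array([-5.29569304e-04, -7.96891907e-05, -1.73958432e-03,  4.88239428e-04,
        3.71886203e-04,  9.59692312e-04]), 'effort': array([-1.34525420e-03, -4.16773868e+01, -2.45803320e+01, -5.58516222e-04,
        1.11068023e-02, -1.36103171e-06]), 'position': array([0.25894829, 0.51272356, 0.19831912]), 'ee_rot': array([-3.12765482e-04,  2.31772512e-01,  9.72769571e-01, -8.75536468e-04]), 'contact_force': array([0.23202766, 0.4307858 , 0.65596948]), 'moment': array([ 0.05082818, -0.03924733,  0.01992411]), 'width': 0.08516257208901869}
scene {'fovy': 51.140860802827476, 'cx': 248.4824665449255, 'cy': 187.8394575192693, 'xyz': array([1.10312488, 0.26682729, 0.9566449 ]), 'orientation': array([-0.17671875,  0.5402108 ,  0.78060478, -0.25999798])}
top {'fovy': 44.809319239192135, 'cx': 265.49888984831927, 'cy': 191.20343602897128, 'xyz': array([0.32660779, 0.00743019, 1.04344324]), 'orientation': array([-0.04727751,  0.70541003, -0.70510375,  0.05468296])}
```

View pics/scene0.png

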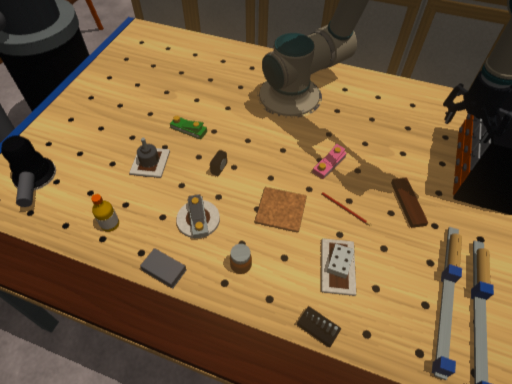

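View pics/top0.png

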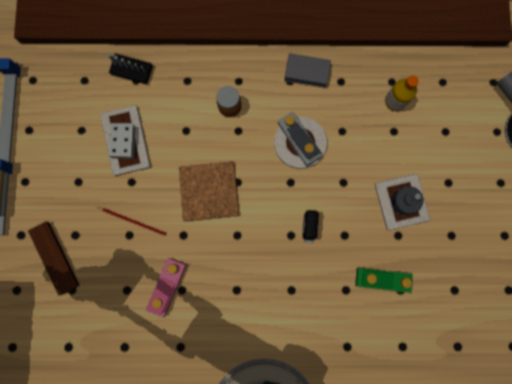

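The pictures show all the objects. In top, the saw is at (408,201) on the short pad, the plane at (301,140) on the round pad, the block at (122,140) on the long pad and the cork at (209,191). Bystanders are the glue bottle (402,93), the jar (229,101) and the tape (311,225). Next I'll enlarge the image and build the masks.

```bash
cat > h.py <<'E'
import numpy as np, cv2
from rig import manip, optics
from scipy.spatial.transform import Rotation as R
def cam(n):
    m=optics.camera_model(n); q=m["orientation"]
    return 192/np.tan(np.radians(m["fovy"]/2)),m["cx"],m["cy"],np.array(m["xyz"]),R.from_quat([q[1],q[2],q[3],q[0]]).as_matrix()
def ray(n,uv,z):
    f,cx,cy,c,M=cam(n); uv=np.atleast_2d(uv).astype(float)
    d=np.c_[(uv[:,0]-cx)/f,(uv[:,1]-cy)/f,np.ones(len(uv))]@M.T
    return c+d*((z-c[2])/d[:,2])[:,None]
def proj(n,P):
    f,cx,cy,c,M=cam(n); p=(np.atleast_2d(P)-c)@M
    return np.c_[cx+f*p[:,0]/p[:,2],cy+f*p[:,1]/p[:,2]]
def rect(n,mask,z):
    """largest contour -> world plane -> minAreaRect: centre, long, short (mm), angle of long axis (deg)"""
    cs,_=cv2.findContours(mask.astype(np.uint8),cv2.RETR_EXTERNAL,cv2.CHAIN_APPROX_NONE)
    c=max(cs,key=cv2.contourArea)[:,0,:]
    h=cv2.convexHull(c)[:,0,:]
    w=ray(n,h,z)[:,:2]*1000
    (x,y),(a,b),t=cv2.minAreaRect(w.astype(np.float32))
    if b>a: a,b,t=b,a,t+90
    t=(t+90)%180-90
    return round(x,1),round(y,1),round(a,1),round(b,1),round(t,1)
E
python3 - <<'E'
from h import *
im=cv2.imread("pics/top0.png")
rois={'long':(95,95,160,185),'round':(265,105,335,175),'short':(365,165,440,240),'cork':(170,150,250,230)}
tiles=[cv2.resize(im[b:d,a:c],(380,290),interpolation=cv2.INTER_CUBIC) for a,b,c,d in rois.values()]
cv2.imwrite("pics/crop0.png",np.vstack([np.hstack(tiles[:2]),np.hstack(tiles[2:])]))
im2=cv2.imread("pics/scene0.png")
rois=[(310,230,370,300),(165,180,230,245),(120,130,185,185),(245,180,315,240)]
tiles=[cv2.resize(im2[b:d,a:c],(380,290),interpolation=cv2.INTER_CUBIC) for a,b,c,d in rois]
cv2.imwrite("pics/crop1.png",np.vstack([np.hstack(tiles[:2]),np.hstack(tiles[2:])]))
for p in [(125,140),(108,115),(300,160),(285,150),(390,220),(420,215),(209,191),(60,140)]: print(p,im[p[1],p[0]],cv2.cvtColor(im,cv2.COLOR_BGR2HSV)[p[1],p[0]])
# dowel-hole grid check
g=[ray("top",p,0)[0,:2].round(4) for p in [(133,81),(187,81),(241,81),(294,81)]]
print(g)
E
```

```text
(125, 140) [62 64 63] [45  8 64]
(108, 115) [111 121 129] [ 17  36 129]
(300, 160) [117 127 133] [ 19  31 133]
(285, 150) [122 133 140] [ 18  33 140]
(390, 220) [122 133 140] [ 18  33 140]
(420, 215) [105 116 123] [ 18  37 123]
(209, 191) [ 51  84 123] [ 14 149 123]
(60, 140) [ 77 118 145] [ 18 120 145]
[array([0.7382, 0.3061]), array([0.7387, 0.1801]), array([0.7392, 0.0538]), array([ 0.7396, -0.0705])]
```

View pics/crop0.png

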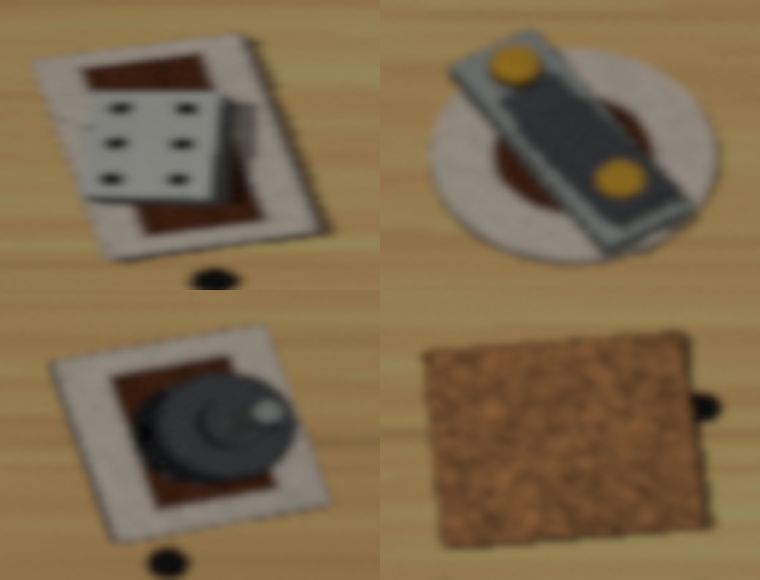

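View pics/crop1.png

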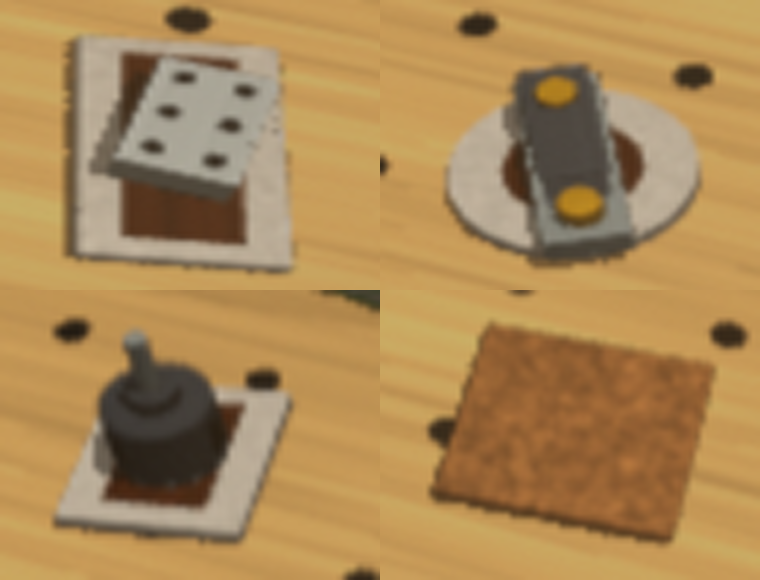

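```bash
cat > pads.py <<'E'
from h import *
def masks(n,im):
    hsv=cv2.cvtColor(im,cv2.COLOR_BGR2HSV); H,S,V=cv2.split(hsv)
    return H,S,V
for n,rois in (("top",{'long':(95,95,160,185),'round':(268,105,335,175),'short':(370,168,435,235),'cork':(172,152,247,228)}),("scene",{'long':(310,230,370,300),'round':(170,185,225,243),'short':(122,138,180,185),'cork':(248,180,313,240)})):
    im=cv2.imread(f"pics/{n}0.png"); H,S,V=masks(n,im)
    for k,(a,b,c,d) in rois.items():
        m=np.zeros(H.shape,bool)
        if k=='cork': 
            m=(S>140)&(H<17)&(V>60) if n=='top' else (S>150)&(H<15)&(V>90)
        else: m=(S<70)&(V>95) if n=='top' else (S<75)&(V>130)
        mm=np.zeros_like(m); mm[b:d,a:c]=m[b:d,a:c]
        mm=cv2.morphologyEx(mm.astype(np.uint8),cv2.MORPH_OPEN,np.ones((2,2)))
        print(n,k,rect(n,mm,0.012), mm.sum())
        cv2.imwrite(f"pics/m_{n}_{k}.png",cv2.resize(mm[b:d,a:c]*255,None,fx=3,fy=3,interpolation=0))
E
python3 pads.py
python3 - <<'E'
import cv2,numpy as np
r=[np.hstack([cv2.resize(cv2.imread(f"pics/m_{n}_{k}.png"),(190,190)) for k in('long','round','short','cork')]) for n in('top','scene')]
cv2.imwrite("pics/masks.png",np.vstack(r))
E
```

```text
top long (591.6, 314.6, 150.2, 84.8, 14.2) 1702
top round (566.4, -50.7, 109.6, 40.7, 32.7) 1121
top short (451.6, -311.1, 108.7, 99.7, 13.3) 1109
top cork (475.7, 121.7, 123.1, 121.0, -84.0) 2926
scene long (600.1, 319.4, 147.9, 81.9, 14.4) 1185
scene round (576.3, -48.4, 101.5, 43.8, 26.3) 590
scene short (459.3, -304.7, 108.3, 98.4, 13.1) 357
scene cork (485.8, 128.0, 122.3, 121.3, -84.1) 1517
```

View pics/masks.png

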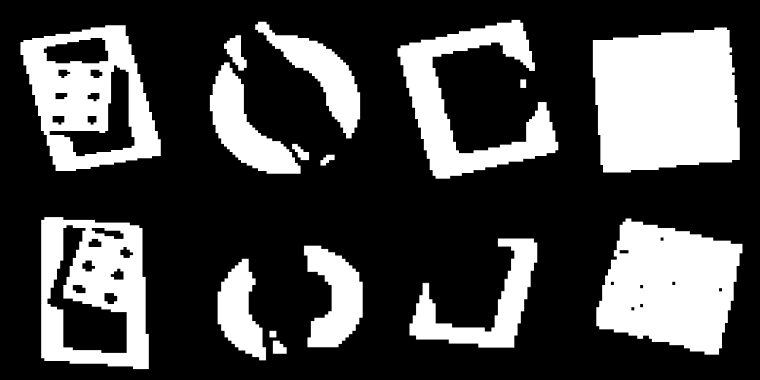

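Run:
```python
from h import *
s=manip.get_state()
for n in("top","scene"):
    print(n,"tcp",proj(n,s["position"]),"base",proj(n,[[0,0,0]]),)
im=cv2.imread("pics/scene0.png")
c=cv2.resize(im[60:260,400:512],None,fx=3,fy=3)
c2=cv2.resize(im[20:130,230:370],None,fx=3,fy=3)
o=np.zeros((600,770,3),np.uint8);o[:600,:336]=c;o[:330,340:760]=c2
t=cv2.imread("pics/top0.png")[340:384,210:340]
o[340:340+132,340:340+390]=cv2.resize(t,None,fx=3,fy=3)
cv2.imwrite("pics/chk.png",o)
```

```text
top tcp [[-26.09418267 297.72413722]] base [[263.8940024  414.83119117]]
scene tcp [[456.87226217 143.75335043]] base [[289.08415502  94.9807365 ]]
```

View pics/chk.png

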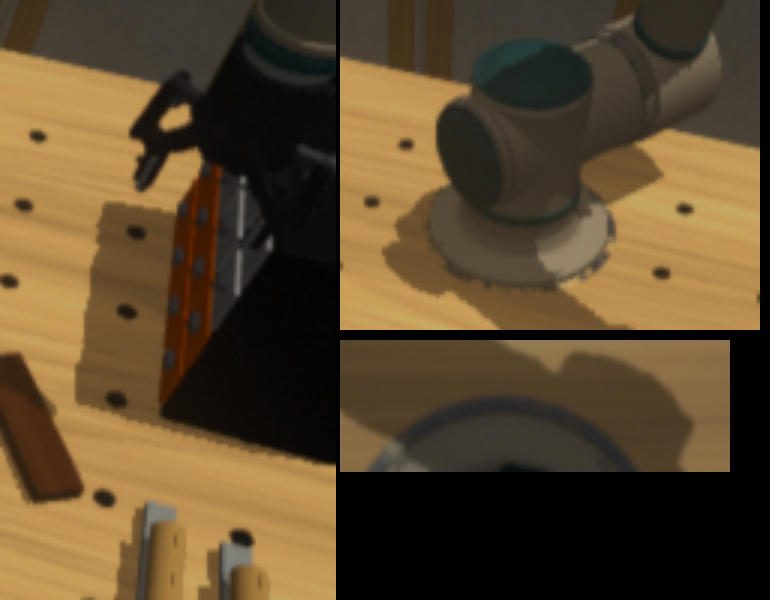

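```bash
cat > grid.py <<'E'
from h import *
def holes(n):
    im=cv2.imread(f"pics/{n}0.png"); V=cv2.cvtColor(im,cv2.COLOR_BGR2HSV)[:,:,2].astype(float)
    loc=cv2.medianBlur(V.astype(np.uint8),21)
    m=((V<0.5*loc)&(loc>60)).astype(np.uint8)
    k,l,st,ce=cv2.connectedComponentsWithStats(m)
    out=[]
    for i in range(1,k):
        x,y,w,h,a=st[i]
        if 12<a<110 and 4<=w<=14 and 4<=h<=12 and 0.6<w/h<2.5 and a>0.6*w*h:
            # weighted centroid
            sub=(np.clip(0.9*loc-V,0,None)*(cv2.dilate((l==i).astype(np.uint8),np.ones((3,3)))))
            yy,xx=np.nonzero(sub); w_=sub[yy,xx]
            out.append((np.average(xx,weights=w_),np.average(yy,weights=w_)))
    return np.array(out)
if __name__=="__main__":
  for n in("top","scene"):
    p=holes(n); w=ray(n,p,0)[:,:2]*1000
    # lattice fit, pitch 125
    best=None
    off=np.array([w[:,0]%125,w[:,1]%125])
    ang=lambda o:np.angle(np.exp(2j*np.pi*o/125).mean())*125/2/np.pi
    o=np.array([ang(w[:,0]),ang(w[:,1])])
    ij=np.round((w-o)/125); res=w-o-ij*125
    keep=np.linalg.norm(res,axis=1)<40
    print(n,len(p),"offset",o%125)
    for a,b,c in sorted(zip(ij[keep].tolist(),res[keep].round(1).tolist(),p[keep].round(1).tolist())): print(a,b,c)
E
python3 grid.py
```

```text
top 49 offset [ 1.42024662 62.83101307]
[1.0, -3.0] [12.4, 17.7] [457.3, 346.3]
[1.0, -2.0] [12.5, 12.7] [402.2, 346.4]
[1.0, -1.0] [12.7, 7.7] [346.9, 346.4]
[1.0, 2.0] [12.9, -7.3] [180.1, 346.7]
[1.0, 3.0] [13.1, -12.3] [124.3, 346.8]
[1.0, 4.0] [13.2, -17.0] [68.2, 346.8]
[1.0, 5.0] [13.2, -21.9] [12.0, 347.0]
[2.0, -4.0] [7.1, 23.0] [508.1, 289.9]
[2.0, -3.0] [7.0, 17.6] [454.1, 290.1]
[2.0, -1.0] [7.5, 7.6] [345.5, 290.0]
[2.0, 0.0] [7.4, 2.5] [291.0, 290.0]
[2.0, 1.0] [8.0, -2.3] [236.3, 289.8]
[2.0, 2.0] [7.7, -7.0] [181.4, 290.0]
[2.0, 3.0] [7.9, -12.0] [126.5, 290.0]
[2.0, 5.0] [8.3, -22.1] [16.4, 289.9]
[3.0, -4.0] [2.2, 22.7] [504.2, 235.4]
[3.0, -3.0] [2.3, 17.5] [451.0, 235.3]
[3.0, -2.0] [2.4, 12.5] [397.7, 235.3]
[3.0, -1.0] [2.7, 7.5] [344.2, 235.2]
[3.0, 0.0] [2.7, 2.6] [290.6, 235.1]
[3.0, 1.0] [2.8, -2.6] [236.9, 235.1]
[3.0, 2.0] [2.9, -7.5] [183.0, 235.0]
[3.0, 3.0] [3.1, -12.3] [129.0, 234.9]
[3.0, 4.0] [3.1, -17.5] [75.0, 234.9]
[3.0, 5.0] [3.1, -22.2] [20.6, 234.9]
[4.0, -4.0] [-2.8, 22.8] [500.3, 182.6]
[4.0, -3.0] [-2.7, 17.5] [448.0, 182.5]
[4.0, -2.0] [-1
[... 1964 characters left out ...]
-15.8] [383.4, 248.3]
[4.0, 4.0] [-1.0, -21.3] [429.7, 262.6]
[5.0, -5.0] [-6.7, 24.2] [56.1, 181.5]
[5.0, -4.0] [-6.9, 19.2] [90.0, 192.7]
[5.0, -3.0] [-6.4, 14.0] [125.2, 204.6]
[5.0, -2.0] [-6.6, 9.3] [162.3, 216.9]
[5.0, -1.0] [3.7, 20.0] [204.6, 234.6]
[5.0, 1.0] [-6.2, -5.8] [283.9, 257.7]
[5.0, 3.0] [-6.0, -15.7] [375.5, 288.3]
[5.0, 4.0] [-5.8, -20.8] [424.9, 304.9]
[6.0, -5.0] [-12.8, 23.4] [30.0, 212.4]
[6.0, -4.0] [-11.8, 19.1] [65.2, 225.4]
[6.0, -3.0] [-11.7, 14.3] [102.2, 238.8]
[6.0, -2.0] [-11.8, 9.2] [140.9, 252.6]
[6.0, -0.0] [-11.2, -0.6] [224.2, 282.9]
[6.0, 1.0] [-11.4, -5.8] [269.1, 298.9]
[6.0, 3.0] [-11.2, -15.8] [366.3, 334.0]
[6.0, 4.0] [-11.2, -20.9] [419.1, 353.0]
```

```bash
cat >> h.py <<'E'
def tri(a,b):
    """two-ray midpoint; a px in top, b px in scene"""
    A=[];C=[]
    for n,uv in(("top",a),("scene",b)):
        f,cx,cy,c,M=cam(n); d=M@np.array([(uv[0]-cx)/f,(uv[1]-cy)/f,1]); d/=np.linalg.norm(d)
        P=np.eye(3)-np.outer(d,d); A.append(P); C.append(P@c)
    x=np.linalg.solve(A[0]+A[1],C[0]+C[1])
    return (x*1000).round(1),[round(float(np.linalg.norm(P@x-c))*1000,1) for P,c in zip(A,C)]
E
python3 - <<'E'
from h import *
def t(c,roi): a,b,cc,d=roi; return (a+c[0]*(cc-a)/380-.5+0, b+c[1]*(d-b)/290-.5)
L=(95,95,160,185);S=(310,230,370,300)
# block holes: top crop: order TL,TR,ML,MR,BL,BR ; scene
top=[(120,108),(186,108),(116,143),(181,143),(111,178),(178,178)]
# scene view is from front: rotated 180-ish
sc=[(214,160),(152,146),(231,125),(168,111),(245,90),(184,77)]
for a,b in zip(top,sc): print("blk",tri(t(a,L),t((b[0],b[1]),S)))
L=(265,105,335,175);S=(165,180,230,245)
for a,b in (((516,64),(578,202)),((620,177),(556,91))): print("knob",tri(t((a[0]-380,a[1]),L),t((b[0]-380,b[1]),S)))
# pad corners long: top crop corners
L=(95,95,160,185);S=(310,230,370,300)
for a,b in (((35,62),(292,268)),((242,35),(72,255)),((325,235),(78,38)),((112,258),(280,50))): print("pad",tri(t(a,L),t(b,S)))
L=(365,165,440,240);S=(120,130,185,185)
print("shank",tri(t((266,411-290),L),t((135,340-290),S)))
L=(170,150,250,230);S=(245,180,315,240)
for a,b in (((425,352),(670,540)),((688,332),(433,494)),((710,528),(492,324)),((443,548),(714,367))): print("cork",tri(t((a[0]-380,a[1]-290),L),t((b[0]-380,b[1]-290),S)))
E
```

```text
blk (array([614.4, 329.8,  37.1]), [1.0, 1.0])
blk (array([614.3, 304.8,  37.6]), [0.9, 0.9])
blk (array([589.6, 330.6,  37.2]), [0.6, 0.6])
blk (array([589.5, 305.4,  38.1]), [1.0, 1.0])
blk (array([564.7, 330.8,  38.2]), [0.8, 0.8])
blk (array([564.7, 305.7,  38.5]), [0.7, 0.7])
knob (array([631.5, -57.4,  46. ]), [1.0, 1.0])
knob (array([567.4, -97.8,  54.9]), [0.8, 0.8])
pad (array([656.6, 375. ,   6.9]), [0.4, 0.4])
pad (array([677.7, 294.1,   5.3]), [1.5, 1.5])
pad (array([532.1, 258. ,   3.2]), [0.3, 0.3])
pad (array([514.3, 339. ,   8.3]), [0.8, 0.8])
shank (array([ 454.2, -312.3,  105. ]), [0.8, 0.8])
cork (array([533.7, 191.6,   5.7]), [0.9, 0.9])
cork (array([546.6,  67.8,   4.3]), [0.5, 0.5])
cork (array([422.9,  56.3,   7.5]), [0.6, 0.6])
cork (array([411. , 179.6,   7.3]), [0.9, 0.9])
```

```bash
cat > loc.py <<'E'
from h import *
import sys
def blobs(n,tag,roi,f,amin):
    im=cv2.imread(f"pics/{n}{tag}.png"); H,S,V=[c.astype(int) for c in cv2.split(cv2.cvtColor(im,cv2.COLOR_BGR2HSV))]
    a,b,c,d=roi; m=np.zeros(H.shape,np.uint8); m[b:d,a:c]=f(H,S,V)[b:d,a:c]
    k,l,st,ce=cv2.connectedComponentsWithStats(m)
    return sorted([(ce[i].round(1).tolist(),int(st[i][4])) for i in range(1,k) if st[i][4]>=amin],key=lambda t:-t[1])
E
python3 - <<'E'
from loc import *
br=lambda H,S,V:((H>14)&(H<28)&(S>170)&(V>60))
T=blobs("top","0",(278,108,328,170),br,5); S=blobs("scene","0",(180,185,212,245),br,5); print(T,S)
# front knob = top image upper-left, scene image lower
for a in T[:2]:
  for b in S[:2]: print(a,b,tri(a[0],b[0]))
# inlay masks (dark red-brown)
inl=lambda H,S,V:((H<12)&(S>110)&(V<75)&(V>25))
for n,r in(("top",{'long':(95,95,160,185),'round':(268,105,335,175),'short':(370,168,435,235)}),("scene",{'long':(310,230,370,300),'round':(170,185,225,243),'short':(122,138,180,185)})):
  im=cv2.imread(f"pics/{n}0.png"); H,S,V=[c.astype(int) for c in cv2.split(cv2.cvtColor(im,cv2.COLOR_BGR2HSV))]
  for k,(a,b,c,d) in r.items():
    f=inl if n=="top" else (lambda H,S,V:((H<12)&(S>110)&(V<110)&(V>40)))
    m=np.zeros(H.shape,np.uint8); m[b:d,a:c]=f(H,S,V)[b:d,a:c]
    pts=cv2.findNonZero(m)
    w=ray(n,pts[:,0,:],0.012)[:,:2]*1000
    (x,y),sz,t=cv2.minAreaRect(w.astype(np.float32)); print(n,k,len(pts),round(x,1),round(y,1),np.round(sz,1),round(t,1))
print("shank top@107",ray("top",[417,194],.107)*1000)
for n,uv,z in(("glue",(402,103),0),("jar",(229,97),.07),("tape",(311,216),.055)): print(n,ray("top",uv,z)*1000)
E
```

```text
[([289.5, 120.6], 51), ([308.6, 147.6], 50)] [([198.7, 225.4], 49), ([194.6, 200.1], 33)]
([289.5, 120.6], 51) ([198.7, 225.4], 49) (array([631.1, -57.3,  42.3]), [0.8, 0.8])
([289.5, 120.6], 51) ([194.6, 200.1], 33) (array([608.7, -59.8, 127.1]), [9.4, 9.4])
([308.6, 147.6], 50) ([198.7, 225.4], 49) (array([587.6, -98.7, -46.3]), [9.2, 9.2])
([308.6, 147.6], 50) ([194.6, 200.1], 33) (array([567.1, -97.9,  53.3]), [1.0, 1.0])
top long 272 595.4 317.2 [119.8  42.5] 13.9
top round 63 587.4 -83.3 [34.6 61.4] 20.5
top short 192 454.2 -309.8 [75.2 49.8] 12.9
scene long 2 635.7 331.2 [10.7  0. ] -153.7Traceback (most recent call last):
  File "<stdin>", line 15, in <module>
TypeError: 'NoneType' object is not subscriptable
```

```bash
cat > go.py <<'E'
import sys
from h import *
def plan(x,y,z,jaw):
    """delta in tool mm and spin for TCP target (mm) and jaw-axis yaw (deg)"""
    s=manip.get_state(); q=s["ee_rot"]; M=R.from_quat([q[1],q[2],q[3],q[0]]).as_matrix()
    d=M.T@(np.array([x,y,z])-s["position"]*1000)
    yaw=np.degrees(np.arctan2(M[1,1],M[0,1]))
    print("clock",round(s["clock"],2),"pos",(s["position"]*1000).round(1),"jaw",yaw.round(2),"tilt z",M[:,2].round(4),"w",round(s["width"]*1000,1),"F",s["contact_force"].round(2))
    print("delta",d.round(1),"spin",round(-np.radians(jaw-yaw),3),"j6",s["qpos"][5].round(2))
if __name__=="__main__": plan(*map(float,sys.argv[1:]))
E
python3 go.py 454 -312 150 -60
python3 - <<'E'
from h import *
print("shank top@107",ray("top",[417,194],.107)*1000)
for n,uv,z in(("glue",(402,103),0),("jar",(229,97),.07),("tape",(311,216),.055)): print(n,ray("top",uv,z)*1000)
E
```

```text
clock 0.1 pos [259.  512.8 198.4] jaw 63.2 tilt z [-9.0e-04 -1.4e-03 -1.0e+00] w 85.5 F [-0.25  0.02 -0.41]
delta [-546.  -648.2   49.4] spin 2.15 j6 -0.12
shank top@107 [[ 457.32157636 -311.08146261  107.        ]]
glue [[ 686.8229079  -322.46149253    0.        ]]
jar [[674.97706947  76.48556292  70.        ]]
tape [[416.99733497 -99.90218032  55.        ]]
```

```bash
python3 -m pendant '[{"gripper":85,"delta_pos":[-110,-130,0],"spin":0.43},{"gripper":85,"delta_pos":[-110,-130,0],"spin":0.43},{"gripper":85,"delta_pos":[-110,-130,0],"spin":0.43},{"gripper":85,"delta_pos":[-220,-260,0],"spin":0.86},{"gripper":85,"delta_pos":[-220,-260,0],"spin":0.86},{"gripper":85,"delta_pos":[-220,-260,0],"spin":0.86},{"gripper":85,"delta_pos":[-330,-390,0],"spin":1.3},{"gripper":85,"delta_pos":[-330,-390,0],"spin":1.3},{"gripper":85,"delta_pos":[-330,-390,0],"spin":1.3},{"gripper":85,"delta_pos":[-440,-520,0],"spin":1.75},{"gripper":85,"delta_pos":[-440,-520,0],"spin":1.75},{"gripper":85,"delta_pos":[-440,-520,0],"spin":1.75},{"gripper":85,"delta_pos":[-546,-648,20],"spin":2.15},{"gripper":85,"delta_pos":[-546,-648,20],"spin":2.15},{"gripper":85,"delta_pos":[-546,-648,20],"spin":2.15},{"gripper":85,"delta_pos":[-546,-648,20],"spin":2.15},{"gripper":85,"delta_pos":[-546,-648,20],"spin":2.15},{"gripper":85,"delta_pos":[-546,-648,20],"spin":2.15}]' 60; python3 go.py 455 -312 73 -60
```

```text
clock: 1.9
position: [0.4554, -0.3175, 0.1775]
ee_rot: [0.001, 0.966, 0.257, -0.0]
contact_force: [-0.8, 0.1, -0.5]
width: 0.0853
clock 1.9 pos [ 455.4 -317.5  177.5] jaw -60.25 tilt z [-2.0e-04 -2.5e-03 -1.0e+00] w 85.3 F [-0.84  0.09 -0.53]
delta [  2.5  -5.2 104.5] spin -0.004 j6 0.32
```

```bash
cat > snap.py <<'E'
import sys
from h import *
t=sys.argv[1]
im=[]
for n in("top","scene"):
    i=optics.get_image(n); cv2.imwrite(f"pics/{n}{t}.png",i); im.append(i)
b=[tuple(map(int,a.split(','))) for a in sys.argv[2:4]]
if b: cv2.imwrite(f"pics/c{t}.png",np.hstack([cv2.resize(i[y0:y1,x0:x1],(390,390),interpolation=cv2.INTER_CUBIC) for i,(x0,y0,x1,y1) in zip(im,b)]))
E
python3 snap.py 1 350,140,470,260 90,80,210,200; python3 go.py 455 -312 73 -60
```

```text
clock 2.0 pos [ 453.9 -311.8  178. ] jaw -60.1 tilt z [-0.0018  0.0023 -1.    ] w 85.2 F [-1.33  0.04  0.1 ]
delta [  0.9   1.  105. ] spin -0.002 j6 0.32
```

View pics/c1.png

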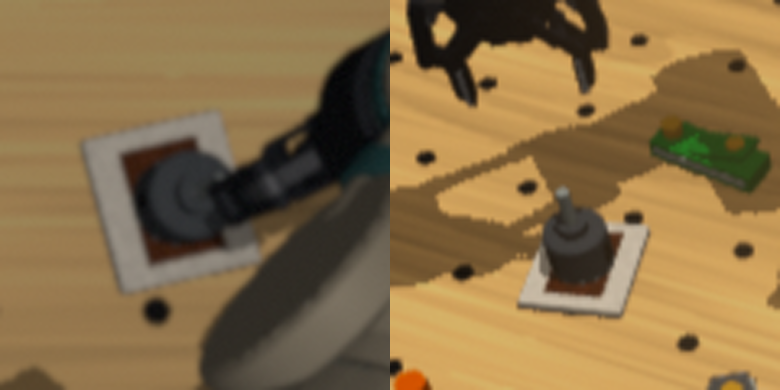

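Run:
```python
from h import *
s=manip.get_state(); p=s["position"]
j=np.array([np.cos(np.radians(-60)),np.sin(np.radians(-60)),0])
for z in(0,.013):
  for n in("scene","top"): print(z,n,proj(n,[p+[0,0,z]+j*.045*k for k in(-1,0,1)]).round(1).tolist())
```

```text
0 scene [[153.8, 118.8], [137.4, 120.7], [120.9, 122.6]]
0 top [[409.9, 202.4], [430.0, 190.6], [449.9, 178.9]]
0.013 scene [[152.9, 115.3], [136.3, 117.2], [119.6, 119.2]]
0.013 top [[412.1, 201.6], [432.5, 189.6], [452.7, 177.7]]
```

Run:
```python
from h import *
a=cv2.imread("pics/top1.png")[180:220,400:445]; b=cv2.imread("pics/scene1.png")[80:120,100:160]
cv2.imwrite("pics/f1.png",np.hstack([cv2.resize(cv2.convertScaleAbs(a,alpha=1.8),(390,347),interpolation=cv2.INTER_CUBIC),cv2.resize(cv2.convertScaleAbs(b,alpha=1.8),(400,347),interpolation=cv2.INTER_CUBIC)]))
```

```text
(no output)
```

View pics/f1.png

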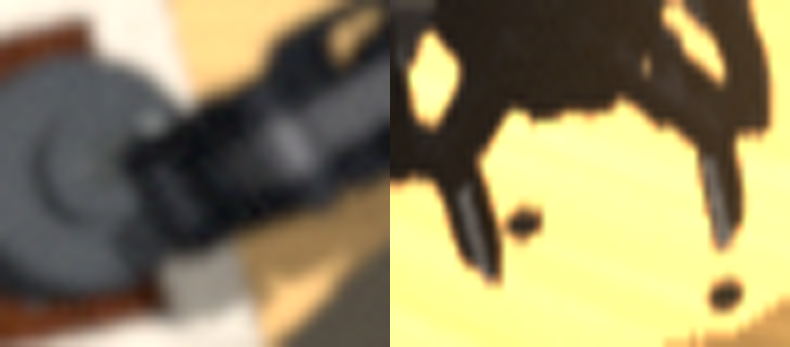

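Run:
```python
from h import *
print(tri((415,203),(149.8,108.3)),tri((415,202),(149.8,109.3)))
s=manip.get_state(); print(s["position"]+np.array([-.5,.866,0])*.046)
```

```text
(array([ 427.8, -275.1,  211.6]), [4.0, 4.0]) (array([ 429.7, -275.2,  209.7]), [3.4, 3.4])
[ 0.43091334 -0.2719394   0.17798978]
```

```bash
python3 -m pendant '[{"gripper":0,"delta_pos":[0,0,0],"spin":0},{"gripper":0,"delta_pos":[0,0,0],"spin":0},{"gripper":0,"delta_pos":[0,0,0],"spin":0},{"gripper":0,"delta_pos":[0,0,0],"spin":0},{"gripper":0,"delta_pos":[0,0,0],"spin":0},{"gripper":0,"delta_pos":[0,0,0],"spin":0},{"gripper":0,"delta_pos":[0,0,0],"spin":0},{"gripper":0,"delta_pos":[0,0,0],"spin":0},{"gripper":0,"delta_pos":[0,0,0],"spin":0}]'
python3 snap.py 2 400,180,445,220 100,80,160,120; python3 go.py 455 -312 73 -60
python3 - <<'E'
from h import *
s=manip.get_state(); 
for n in("top","scene"):print(proj(n,s["position"]))
E
```

```text
clock: 2.9
position: [0.4544, -0.3114, 0.1791]
ee_rot: [-0.0, 0.966, 0.259, 0.0]
contact_force: [0.7, -0.5, 0.2]
width: 0.0
clock 3.0 pos [ 454.4 -311.4  179.1] jaw -59.99 tilt z [ 0.e+00  1.e-04 -1.e+00] w -0.1 F [ 0.1  -0.36  0.15]
delta [  0.2   0.8 106.1] spin 0.0 j6 0.32
[[429.96642466 190.23052004]]
[[137.31307344 120.5608848 ]]
```

View pics/c2.png

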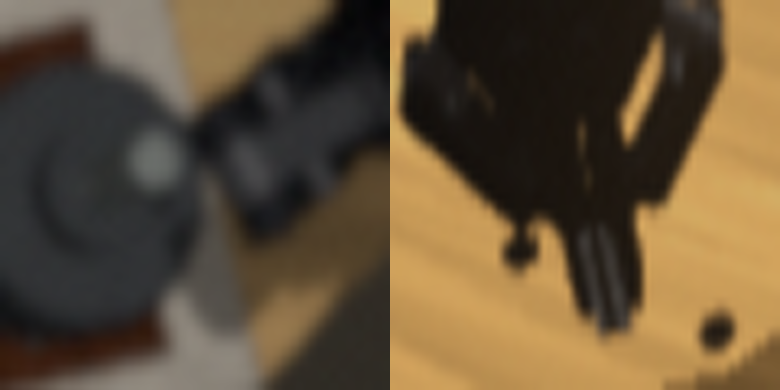

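```bash
python3 - <<'E'
from h import *
print(tri((423,194.4),(133,113.8)),tri((425,193.4),(133,114.3)))
print(proj("scene",[[.4544,-.3114,.179],[.4544,-.3114,.199],[.4344,-.3114,.179],[.4544,-.2914,.179]]))
print(proj("top",[[.4544,-.3114,.179],[.4544,-.3114,.199],[.4344,-.3114,.179],[.4544,-.2914,.179]]))
E
python3 - <<'E'
import cv2,numpy as np
a=cv2.imread("pics/top2.png")[150:250,380:500]
cv2.imwrite("pics/f2.png",cv2.resize(cv2.convertScaleAbs(a,alpha=1.8),None,fx=6,fy=6,interpolation=cv2.INTER_CUBIC))
E
```

```text
(array([ 450. , -305.7,  197.6]), [14.5, 14.5]) (array([ 451.1, -307.8,  196.6]), [12.4, 12.4])
[[137.32817736 120.5871678 ]
 [135.66009009 115.2195219 ]
 [140.96720144 115.87357518]
 [143.68742196 122.36712617]]
[[429.94859321 190.26582681]
 [433.85870338 188.68170048]
 [430.49310376 200.8063445 ]
 [419.36628926 190.25299506]]
```

View pics/f2.png

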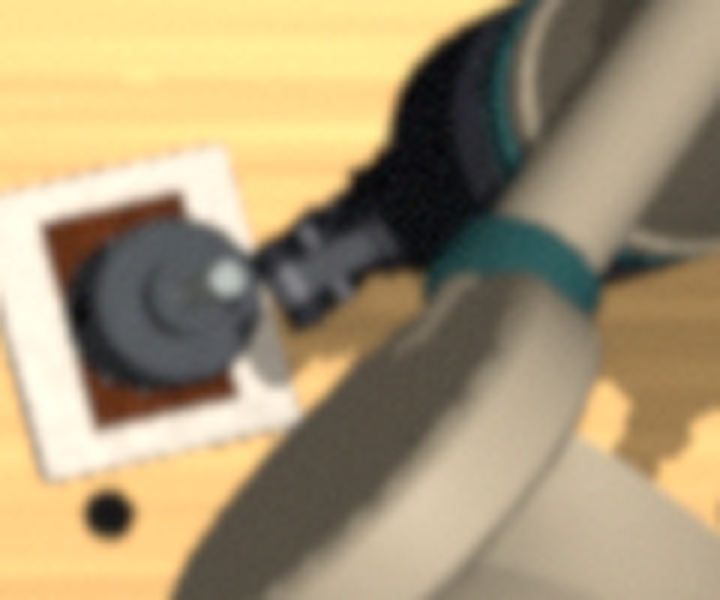

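Run:
```python
from h import *
s=manip.get_state(); p=s["position"]
o=[]
for n,(x0,y0,x1,y1) in (("scene",(85,60,185,160)),("top",(380,150,480,250))):
    i=cv2.convertScaleAbs(cv2.imread(f"pics/{n}2.png"),alpha=1.8)
    c=cv2.resize(i[y0:y1,x0:x1],(400,400),interpolation=cv2.INTER_CUBIC)
    def dr(P,col):
        u=(proj(n,P)[0]-[x0,y0]+.5)*4; cv2.circle(c,tuple(int(v) for v in u),2,col,-1)
    for z in np.arange(0,.10,.02): dr(p+[0,0,z],(0,0,255))
    # saw shank axis & cup rims
    for z in (.067,.107): dr([.455,-.312,z],(255,0,0))
    for a in np.arange(0,360,30): dr([.455+.03*np.cos(np.radians(a)),-.312+.03*np.sin(np.radians(a)),.057],(0,255,0))
    o.append(c)
cv2.imwrite("pics/ov2.png",np.hstack(o))
```

```text
(no output)
```

View pics/ov2.png

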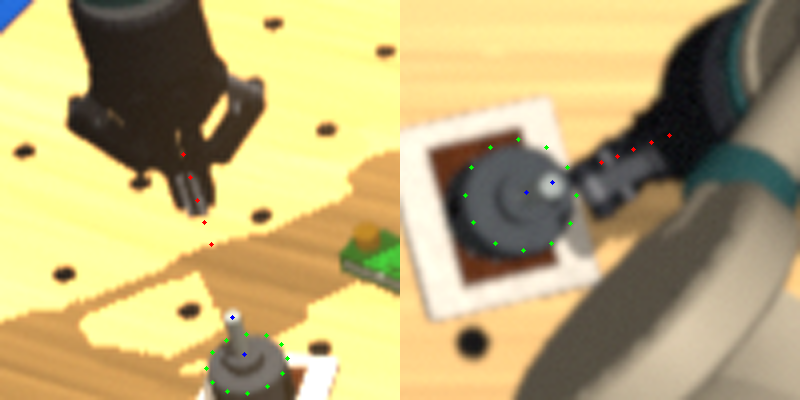

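```bash
python3 -m pendant '[{"gripper":85,"delta_pos":[0,0,0],"spin":0},{"gripper":85,"delta_pos":[0,0,0],"spin":0},{"gripper":85,"delta_pos":[0,0,0],"spin":0},{"gripper":85,"delta_pos":[0,0,10],"spin":0},{"gripper":85,"delta_pos":[0,0,25],"spin":0},{"gripper":85,"delta_pos":[0,0,45],"spin":0},{"gripper":85,"delta_pos":[0,0,65],"spin":0},{"gripper":85,"delta_pos":[0,0,80],"spin":0},{"gripper":85,"delta_pos":[0,0,90],"spin":0},{"gripper":85,"delta_pos":[0,0,90],"spin":0},{"gripper":85,"delta_pos":[0,0,90],"spin":0}]'
python3 snap.py 3
cat > ov.py <<'E'
import sys
from h import *
t=sys.argv[1]; bx=[tuple(map(int,a.split(','))) for a in sys.argv[2:4]]
s=manip.get_state(); p=s["position"]; q=s["ee_rot"]; M=R.from_quat([q[1],q[2],q[3],q[0]]).as_matrix()
print((p*1000).round(1), s["contact_force"].round(1), round(s["width"]*1000,1))
o=[]
for n,(x0,y0,x1,y1) in zip(("scene","top"),bx):
    i=cv2.convertScaleAbs(cv2.imread(f"pics/{n}{t}.png"),alpha=1.8); k=400/(x1-x0)
    c=cv2.resize(i[y0:y1,x0:x1],(400,400),interpolation=cv2.INTER_CUBIC)
    for z in np.arange(0,.10,.02):
      for w in(-1,0,1):
        u=(proj(n,p+[0,0,z]+M[:,1]*w*.0427)[0]-[x0,y0]+.5)*k; cv2.circle(c,tuple(int(v) for v in u),2,(0,0,255),-1)
    o.append(c)
cv2.imwrite(f"pics/ov{t}.png",np.hstack(o))
E
python3 ov.py 3 85,80,185,180 380,150,480,250
```

```text
clock: 4.1
position: [0.4546, -0.3115, 0.0893]
ee_rot: [0.0, 0.966, 0.259, 0.0]
contact_force: [0.9, 0.3, 0.1]
width: 0.085
[ 455.  -311.8   90. ] [-0.3  0.7  0.3] 85.3
```

View pics/ov3.png

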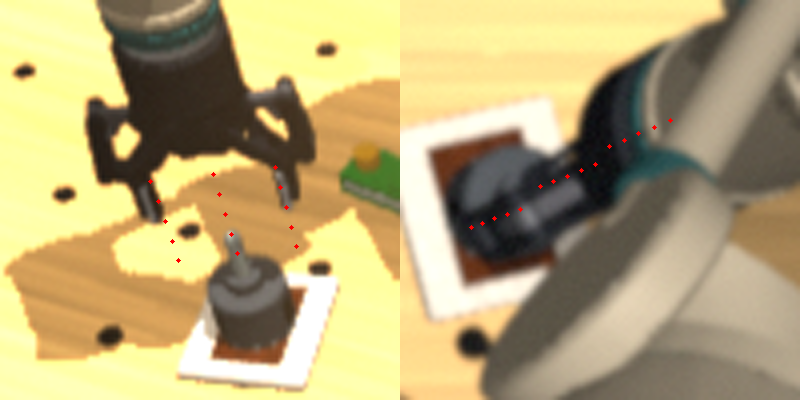

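```bash
python3 -m pendant '[{"gripper":85,"delta_pos":[0,0,8],"spin":0},{"gripper":85,"delta_pos":[0,0,15],"spin":0},{"gripper":85,"delta_pos":[0,0,15],"spin":0},{"gripper":30,"delta_pos":[0,0,15],"spin":0},{"gripper":30,"delta_pos":[0,0,15],"spin":0},{"gripper":30,"delta_pos":[0,0,15],"spin":0},{"gripper":30,"delta_pos":[0,0,15],"spin":0},{"gripper":30,"delta_pos":[0,0,15],"spin":0}]'
python3 snap.py 4
python3 ov.py 4 85,80,185,180 380,150,480,250
```

```text
clock: 5.0
position: [0.4545, -0.3114, 0.0743]
ee_rot: [0.0, 0.966, 0.259, 0.0]
contact_force: [0.5, 0.7, 0.5]
width: 0.0304
[ 454.5 -311.3   74.3] [-0.1  0.4  0.6] 30.0
```

View pics/ov4.png

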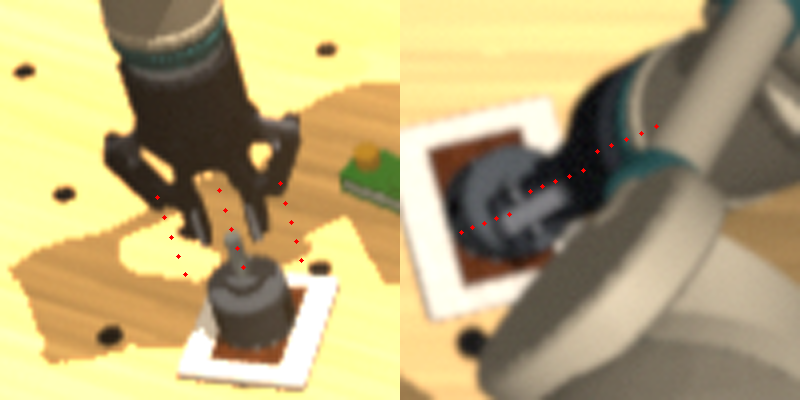

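```bash
python3 -m pendant '[{"gripper":85,"delta_pos":[0,0,-10],"spin":0},{"gripper":85,"delta_pos":[0,0,-40],"spin":0},{"gripper":85,"delta_pos":[0,0,-80],"spin":0},{"gripper":85,"delta_pos":[0,0,-100],"spin":0},{"gripper":85,"delta_pos":[0,0,-100],"spin":0}]'; python3 go.py 480 125 60 -80
```

```text
clock: 5.6
position: [0.4565, -0.3131, 0.1785]
ee_rot: [0.004, 0.966, 0.259, 0.002]
contact_force: [-0.0, 0.3, 0.4]
width: 0.0851
clock 5.6 pos [ 456.5 -313.1  178.5] jaw -59.99 tilt z [ 0.0065 -0.0056 -1.    ] w 85.1 F [-0.01  0.25  0.43]
delta [ 239.2 -368.6  116.2] spin 0.349 j6 0.32
```

```bash
python3 -m pendant '[{"gripper":0,"delta_pos":[120,-185,0],"spin":0.17},{"gripper":0,"delta_pos":[120,-185,0],"spin":0.17},{"gripper":0,"delta_pos":[120,-185,0],"spin":0.17},{"gripper":0,"delta_pos":[120,-185,0],"spin":0.17},{"gripper":0,"delta_pos":[239,-369,0],"spin":0.35},{"gripper":0,"delta_pos":[239,-369,0],"spin":0.35},{"gripper":0,"delta_pos":[239,-369,0],"spin":0.35},{"gripper":0,"delta_pos":[239,-369,0],"spin":0.35},{"gripper":0,"delta_pos":[239,-369,0],"spin":0.35},{"gripper":0,"delta_pos":[239,-369,0],"spin":0.35},{"gripper":0,"delta_pos":[239,-369,40],"spin":0.35},{"gripper":0,"delta_pos":[239,-369,80],"spin":0.35},{"gripper":0,"delta_pos":[239,-369,105],"spin":0.35},{"gripper":0,"delta_pos":[239,-369,118],"spin":0.35},{"gripper":0,"delta_pos":[239,-369,118],"spin":0.35},{"gripper":0,"delta_pos":[239,-369,118],"spin":0.35}]'
python3 snap.py 5
python3 ov.py 5 230,150,330,250 160,140,260,240
```

```text
clock: 7.2
position: [0.4767, 0.1271, 0.0561]
ee_rot: [0.0, 0.996, 0.087, -0.0]
contact_force: [0.1, 0.3, -0.5]
width: 0.0
[477.7 127.5  57.1] [0.4 0.1 1.4] 0.0
```

View pics/ov5.png

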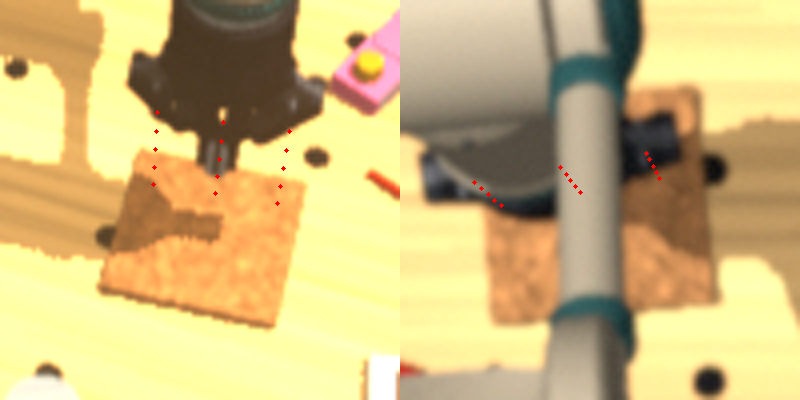

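```bash
python3 -m pendant '[{"gripper":0,"delta_pos":[0,0,15],"spin":0},{"gripper":0,"delta_pos":[0,0,28],"spin":0},{"gripper":0,"delta_pos":[0,0,36],"spin":0},{"gripper":0,"delta_pos":[0,0,40],"spin":0},{"gripper":0,"delta_pos":[0,0,40],"spin":0},{"gripper":0,"delta_pos":[0,0,40],"spin":0}]'
python3 snap.py 6
python3 ov.py 6 230,150,330,250 160,140,260,240
```

```text
clock: 7.9
position: [0.4774, 0.1278, 0.0167]
ee_rot: [-0.0, 0.996, 0.087, 0.001]
contact_force: [-0.0, -0.1, -0.7]
width: 0.0001
[477.4 127.8  16.8] [-0.4 -0.3  0.2] 0.1
```

View pics/ov6.png

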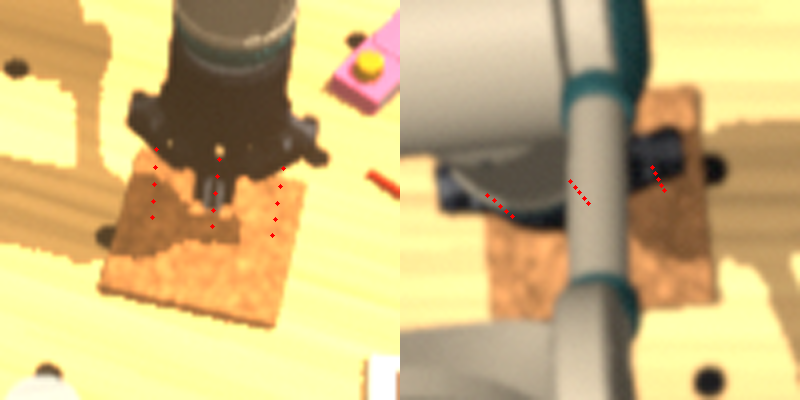

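```bash
python3 -m pendant '[{"gripper":0,"delta_pos":[0,0,2],"spin":0},{"gripper":0,"delta_pos":[0,0,3],"spin":0},{"gripper":0,"delta_pos":[0,0,3],"spin":0}]'; python3 -m pendant '[{"gripper":0,"delta_pos":[0,0,1],"spin":0},{"gripper":0,"delta_pos":[0,0,2],"spin":0},{"gripper":0,"delta_pos":[0,0,2],"spin":0}]'
```

```text
clock: 8.3
position: [0.4767, 0.1277, 0.0131]
ee_rot: [-0.0, 0.996, 0.087, -0.0]
contact_force: [0.1, 0.6, -0.2]
width: 0.0001
clock: 8.6
position: [0.4767, 0.1277, 0.0111]
ee_rot: [-0.0, 0.996, 0.087, -0.0]
contact_force: [0.0, -1.0, 0.6]
width: -0.0002
```

```bash
for i in 1 2 3; do python3 -m pendant '[{"gripper":0,"delta_pos":[0,0,1],"spin":0},{"gripper":0,"delta_pos":[0,0,2],"spin":0},{"gripper":0,"delta_pos":[0,0,2],"spin":0}]' | egrep "posi|force"; done; python3 snap.py 7
python3 ov.py 7 230,150,330,250 160,140,260,240
```

```text
position: [0.4767, 0.1277, 0.009]
contact_force: [-0.3, -0.5, 0.1]
position: [0.4767, 0.1277, 0.0071]
contact_force: [0.6, -0.1, 0.3]
position: [0.4767, 0.1277, 0.0051]
contact_force: [0.2, -0.2, 0.3]
[476.8 127.8   5.2] [0.5 0.8 0.1] -0.1
```

View pics/ov7.png

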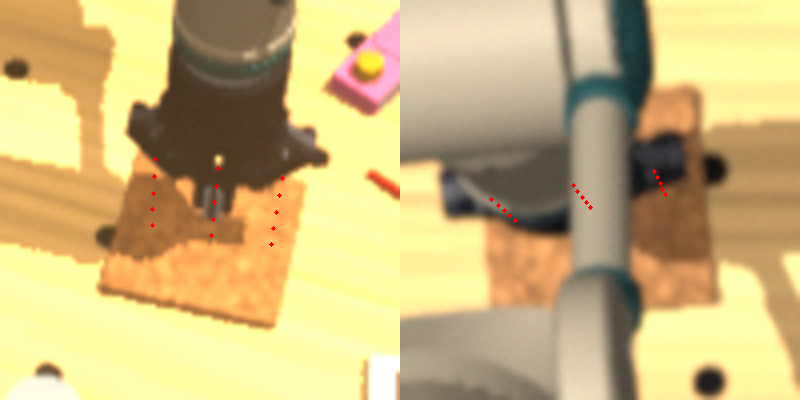

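```bash
for i in 1 2 3 4; do python3 -m pendant '[{"gripper":0,"delta_pos":[0,0,1],"spin":0},{"gripper":0,"delta_pos":[0,0,2],"spin":0},{"gripper":0,"delta_pos":[0,0,2],"spin":0}]' | egrep "posi|force"; done
```

```text
position: [0.4768, 0.1277, 0.0031]
contact_force: [0.4, -0.2, -0.2]
position: [0.4767, 0.1277, 0.0011]
contact_force: [-0.0, -0.4, 0.1]
position: [0.4767, 0.1277, -0.0009]
contact_force: [0.5, -0.1, -0.9]
position: [0.4767, 0.1277, -0.0029]
contact_force: [0.2, 0.2, -0.4]
```

```bash
for i in 1 2 3 4 5; do python3 -m pendant '[{"gripper":0,"delta_pos":[0,0,1],"spin":0},{"gripper":0,"delta_pos":[0,0,1.5],"spin":0}]' | egrep "posi|force"; done;  python3 snap.py 8
python3 ov.py 8 230,150,330,250 160,140,260,240
```

```text
position: [0.4768, 0.1277, -0.0044]
contact_force: [-1.5, -0.9, -0.4]
position: [0.4768, 0.1277, -0.0059]
contact_force: [-0.2, 0.2, -0.5]
position: [0.4768, 0.1277, -0.0074]
contact_force: [-0.4, 0.5, -0.0]
position: [0.4768, 0.1277, -0.0089]
contact_force: [-0.7, 0.2, -0.2]
position: [0.4768, 0.1278, -0.0104]
contact_force: [0.2, -0.2, -0.5]
[476.8 127.8 -10.4] [-0.   0.7 -0.2] -0.0
```

View pics/ov8.png

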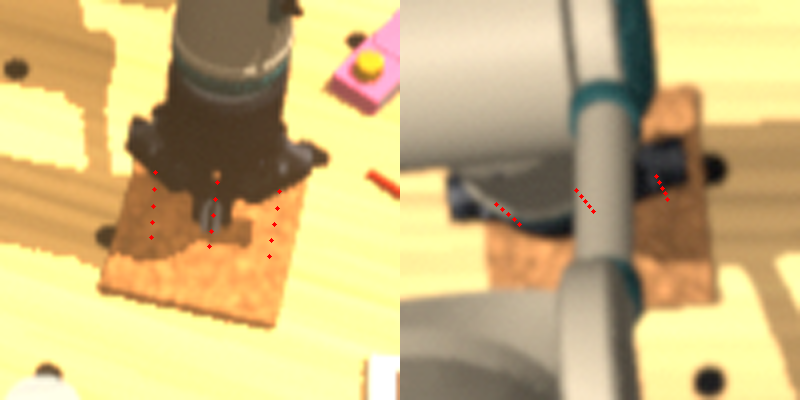

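```bash
for i in 1 2 3 4 5; do python3 -m pendant '[{"gripper":0,"delta_pos":[0,0,1],"spin":0},{"gripper":0,"delta_pos":[0,0,1],"spin":0}]' | egrep "posi|force"; done
```

```text
position: [0.4768, 0.1278, -0.0114]
contact_force: [-0.1, 0.6, -0.4]
position: [0.4768, 0.1277, -0.0124]
contact_force: [0.0, -0.3, 0.4]
position: [0.4768, 0.1277, -0.0134]
contact_force: [1.4, -0.6, 0.6]
position: [0.4768, 0.1277, -0.0144]
contact_force: [-0.8, -0.7, 0.1]
position: [0.4768, 0.1277, -0.0154]
contact_force: [0.6, 0.5, -0.0]
```

```bash
for i in 1 2 3 4 ; do python3 -m pendant '[{"gripper":0,"delta_pos":[0,0,1],"spin":0},{"gripper":0,"delta_pos":[0,0,1],"spin":0}]' | egrep "posi|force"; done;python3 snap.py 9
python3 ov.py 9 230,150,330,250 160,140,260,240
```

```text
position: [0.4767, 0.1277, -0.0164]
contact_force: [0.3, -0.1, 0.1]
position: [0.4768, 0.1277, -0.0174]
contact_force: [0.5, 0.0, 0.1]
position: [0.4768, 0.1277, -0.0184]
contact_force: [-0.3, 0.1, 0.1]
position: [0.4768, 0.1277, -0.0194]
contact_force: [-0.2, 1.0, 0.7]
[476.8 127.8 -19.3] [-0.5 -0.3 -0.1] -0.1
```

View pics/ov9.png

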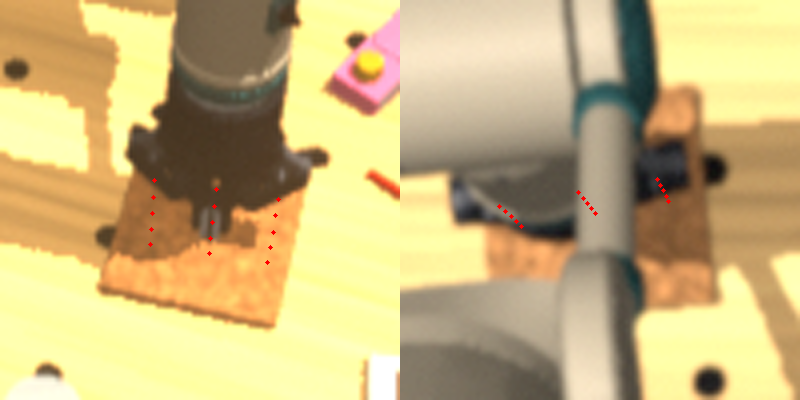

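Run:
```python
import cv2,numpy as np
i=cv2.imread("pics/scene9.png")
cv2.imwrite("pics/s9.png",cv2.resize(cv2.convertScaleAbs(i,alpha=1.4)[60:300,150:450],(800,640),interpolation=cv2.INTER_CUBIC)[:600])
i=cv2.imread("pics/top9.png")
cv2.imwrite("pics/t9.png",cv2.convertScaleAbs(i,alpha=1.4))
```

```text
(no output)
```

View pics/s9.png

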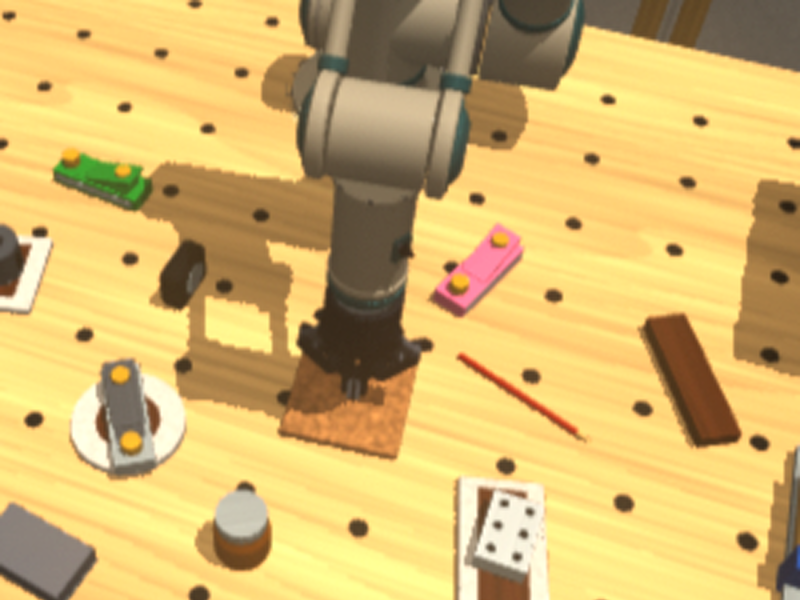

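View pics/t9.png

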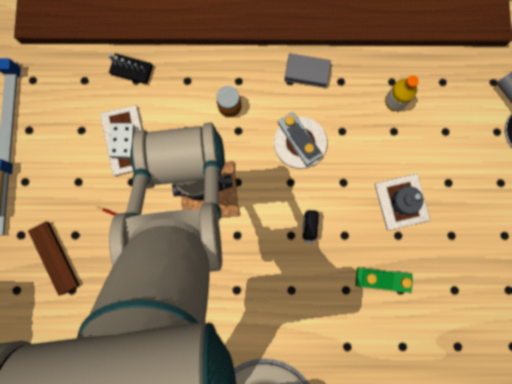

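```bash
for i in 1 2 3 4 5 6; do python3 -m pendant '[{"gripper":0,"delta_pos":[0,0,0.4],"spin":0},{"gripper":0,"delta_pos":[0,0,0.8],"spin":0}]' | egrep "posi|force"; done
```

```text
position: [0.4769, 0.1278, -0.0201]
contact_force: [-0.5, -0.0, 6.2]
position: [0.4769, 0.1278, -0.0201]
contact_force: [-2.2, -0.4, 11.9]
position: [0.4769, 0.1278, -0.0201]
contact_force: [-4.9, -0.4, 18.8]
position: [0.4769, 0.1278, -0.0201]
contact_force: [-5.6, -0.7, 25.2]
position: [0.477, 0.1278, -0.0202]
contact_force: [-6.5, -1.3, 32.9]
position: [0.477, 0.1278, -0.0202]
contact_force: [-8.2, -1.2, 39.3]
```

```bash
python3 -m pendant '[{"gripper":0,"delta_pos":[0,0,-10],"spin":0},{"gripper":0,"delta_pos":[0,0,-15],"spin":0},{"gripper":0,"delta_pos":[0,0,-15],"spin":0}]' | egrep "posi|force"
python3 - <<'E'
from h import *
print(ray("scene",[282.3,209.5],.012)*1000)
i=cv2.imread("pics/scene9.png")[190:230,260:310]
cv2.imwrite("pics/z9.png",cv2.resize(cv2.convertScaleAbs(i,alpha=2.2),(750,600),interpolation=cv2.INTER_CUBIC))
E
```

```text
position: [0.4775, 0.1278, -0.0086]
contact_force: [0.8, -0.2, -1.4]
[[485.34743799 129.95635883  12.        ]]
```

View pics/z9.png

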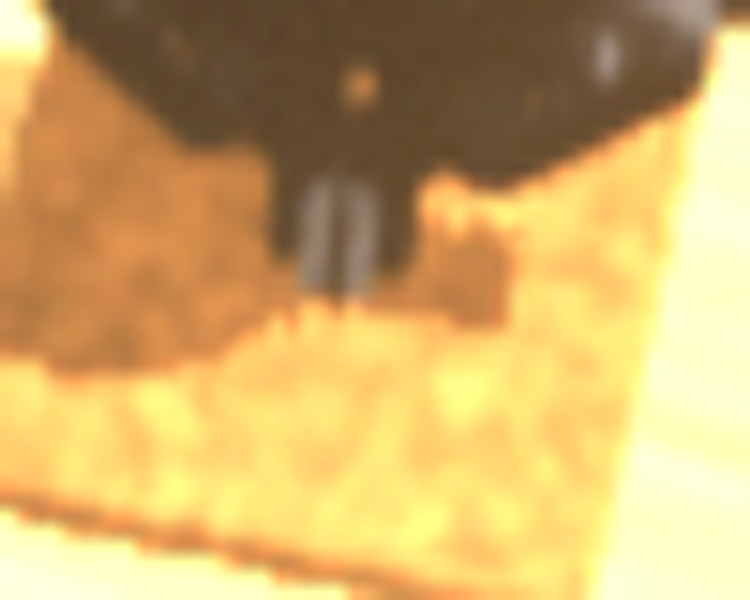

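```bash
python3 go.py 455 -312 41 -60
```

```text
clock 15.3 pos [477.5 127.8  -8.6] jaw -80.04 tilt z [ 1.7e-03  3.0e-04 -1.0e+00] w -0.1 F [ 0.85 -0.17 -1.43]
delta [-98.1 429.3 -49.7] spin -0.35 j6 1.52
```

```bash
python3 -m pendant '[{"gripper":0,"delta_pos":[0,0,-50],"spin":0},{"gripper":20,"delta_pos":[0,0,-100],"spin":0},{"gripper":85,"delta_pos":[0,0,-145],"spin":0},{"gripper":85,"delta_pos":[-49,215,-150],"spin":-0.17},{"gripper":85,"delta_pos":[-49,215,-150],"spin":-0.17},{"gripper":85,"delta_pos":[-49,215,-150],"spin":-0.17},{"gripper":85,"delta_pos":[-49,215,-150],"spin":-0.17},{"gripper":85,"delta_pos":[-98,429,-150],"spin":-0.35},{"gripper":85,"delta_pos":[-98,429,-150],"spin":-0.35},{"gripper":85,"delta_pos":[-98,429,-150],"spin":-0.35},{"gripper":85,"delta_pos":[-98,429,-150],"spin":-0.35},{"gripper":85,"delta_pos":[-98,429,-150],"spin":-0.35},{"gripper":85,"delta_pos":[-98,429,-150],"spin":-0.35},{"gripper":85,"delta_pos":[-98,429,-120],"spin":-0.35},{"gripper":85,"delta_pos":[-98,429,-90],"spin":-0.35},{"gripper":85,"delta_pos":[-98,429,-65],"spin":-0.35},{"gripper":85,"delta_pos":[-98,429,-52],"spin":-0.35},{"gripper":85,"delta_pos":[-98,429,-50],"spin":-0.35},{"gripper":85,"delta_pos":[-98,429,-50],"spin":-0.35}]'; python3 snap.py 10
python3 ov.py 10 85,80,185,180 380,150,480,250;python3 go.py 455 -312 41 -60
```

```text
clock: 17.2
position: [0.4543, -0.3111, 0.0402]
ee_rot: [-0.001, 0.966, 0.259, -0.0]
contact_force: [0.1, -0.3, 0.4]
width: 0.0851
[ 455.1 -312.    41.5] [-0.1  0.  -0.3] 85.1
clock 17.3 pos [ 455.1 -312.    41.5] jaw -59.97 tilt z [ 1.e-03 -7.e-04 -1.e+00] w 85.1 F [-0.11  0.04 -0.34]
delta [-0.1 -0.   0.5] spin 0.0 j6 0.32
```

View pics/ov10.png

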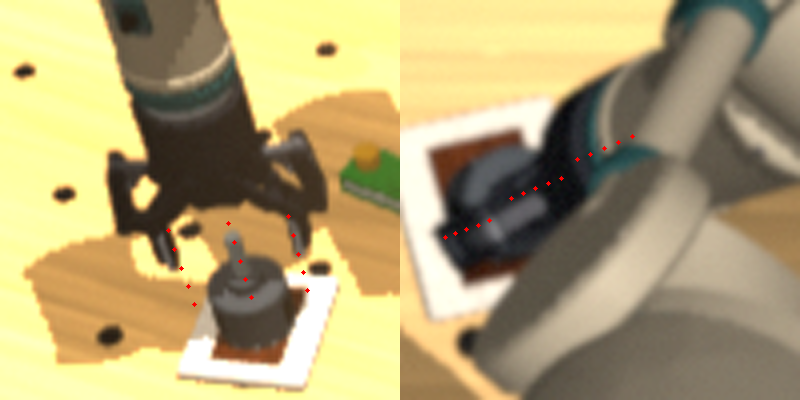

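```bash
python3 -m pendant '[{"gripper":5,"delta_pos":[0,0,0],"spin":0},{"gripper":5,"delta_pos":[0,0,0],"spin":0},{"gripper":5,"delta_pos":[0,0,0],"spin":0},{"gripper":5,"delta_pos":[0,0,0],"spin":0},{"gripper":5,"delta_pos":[0,0,0],"spin":0},{"gripper":5,"delta_pos":[0,0,0],"spin":0},{"gripper":5,"delta_pos":[0,0,0],"spin":0},{"gripper":5,"delta_pos":[0,0,0],"spin":0},{"gripper":5,"delta_pos":[0,0,0],"spin":0}]' 60; python3 snap.py 11 380,150,480,250 85,80,185,180
```

```text
clock: 18.2
position: [0.4547, -0.312, 0.0411]
ee_rot: [0.0, 0.966, 0.259, 0.0]
contact_force: [0.2, -1.0, 2.7]
width: 0.0104
```

View pics/c11.png

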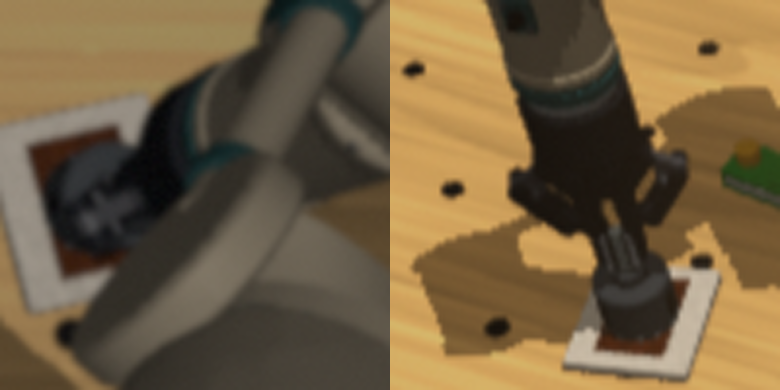

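```bash
python3 -m pendant '[{"gripper":5,"delta_pos":[0,0,-3],"spin":0},{"gripper":5,"delta_pos":[0,0,-10],"spin":0},{"gripper":5,"delta_pos":[0,0,-22],"spin":0},{"gripper":5,"delta_pos":[0,0,-40],"spin":0},{"gripper":5,"delta_pos":[0,0,-58],"spin":0},{"gripper":5,"delta_pos":[0,0,-70],"spin":0},{"gripper":5,"delta_pos":[0,0,-77],"spin":0},{"gripper":5,"delta_pos":[0,0,-80],"spin":0},{"gripper":5,"delta_pos":[0,0,-80],"spin":0}]';  python3 snap.py 12 380,150,480,250 85,80,185,180; python3 go.py 478.5 124 41.5 -60
```

```text
clock: 19.2
position: [0.4544, -0.3116, 0.1209]
ee_rot: [-0.0, 0.966, 0.259, 0.0]
contact_force: [-1.0, -0.2, -3.5]
width: 0.0103
clock 19.3 pos [ 454.1 -311.3  120.2] jaw -59.99 tilt z [-0.0011  0.0011 -1.    ] w 10.3 F [-0.06  0.09 -3.33]
delta [ 238.9 -364.6   79.1] spin 0.0 j6 0.32
```

View pics/c12.png

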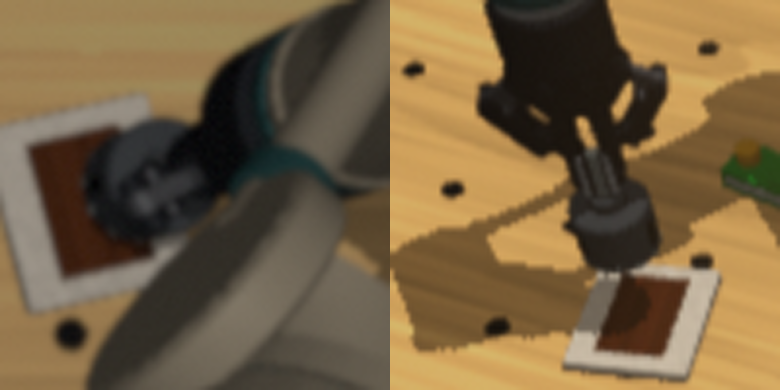

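```bash
python3 -m pendant '[{"gripper":5,"delta_pos":[5,-7,0],"spin":0},{"gripper":5,"delta_pos":[14,-22,0],"spin":0},{"gripper":5,"delta_pos":[31,-47,0],"spin":0},{"gripper":5,"delta_pos":[53,-80,0],"spin":0},{"gripper":5,"delta_pos":[77,-117,0],"spin":0},{"gripper":5,"delta_pos":[101,-154,0],"spin":0},{"gripper":5,"delta_pos":[125,-190,0],"spin":0},{"gripper":5,"delta_pos":[149,-227,0],"spin":0},{"gripper":5,"delta_pos":[173,-264,0],"spin":0},{"gripper":5,"delta_pos":[197,-301,0],"spin":0},{"gripper":5,"delta_pos":[217,-332,0],"spin":0},{"gripper":5,"delta_pos":[230,-352,0],"spin":0},{"gripper":5,"delta_pos":[237,-362,0],"spin":0},{"gripper":5,"delta_pos":[239,-365,0],"spin":0},{"gripper":5,"delta_pos":[239,-365,0],"spin":0},{"gripper":5,"delta_pos":[239,-365,0],"spin":0}]'; python3 snap.py 13 160,140,260,240 230,130,330,230; python3 go.py 478.5 124 41.5 -60
```

```text
clock: 20.9
position: [0.4787, 0.1229, 0.1208]
ee_rot: [0.0, 0.966, 0.259, -0.0]
contact_force: [0.3, 0.2, -3.8]
width: 0.0103
clock 21.0 pos [478.8 122.7 120.9] jaw -60.08 tilt z [-2.e-04 -4.e-04 -1.e+00] w 10.0 F [-0.38 -0.01 -2.74]
delta [ 0.4 -1.3 79.4] spin -0.001 j6 1.16
```

View pics/c13.png

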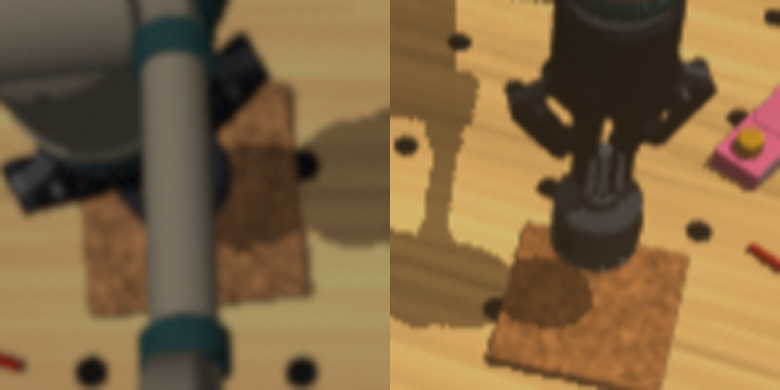

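```bash
python3 -m pendant '[{"gripper":5,"delta_pos":[0,0,10],"spin":0},{"gripper":5,"delta_pos":[0,0,28],"spin":0},{"gripper":5,"delta_pos":[0,0,46],"spin":0},{"gripper":5,"delta_pos":[0,0,60],"spin":0},{"gripper":5,"delta_pos":[0,0,69],"spin":0},{"gripper":5,"delta_pos":[0,0,74],"spin":0},{"gripper":5,"delta_pos":[0,0,77],"spin":0},{"gripper":5,"delta_pos":[0,0,78.5],"spin":0},{"gripper":5,"delta_pos":[0,0,79],"spin":0},{"gripper":5,"delta_pos":[0,0,79],"spin":0}]'
```

```text
clock: 22.0
position: [0.4793, 0.1239, 0.0423]
ee_rot: [0.0, 0.966, 0.259, 0.001]
contact_force: [-0.6, -0.4, -3.6]
width: 0.0105
```

```bash
python3 -m pendant '[{"gripper":5,"delta_pos":[0,0,0.7],"spin":0},{"gripper":5,"delta_pos":[0,0,0.7],"spin":0}]'; python3 -m pendant '[{"gripper":5,"delta_pos":[0,0,0.5],"spin":0},{"gripper":5,"delta_pos":[0,0,0.5],"spin":0}]'
```

```text
clock: 22.2
position: [0.479, 0.1239, 0.0414]
ee_rot: [-0.0, 0.966, 0.259, 0.0]
contact_force: [-0.7, -0.2, -3.7]
width: 0.0103
clock: 22.4
position: [0.4791, 0.1239, 0.0411]
ee_rot: [-0.0, 0.966, 0.259, 0.0]
contact_force: [-1.6, -0.1, 0.8]
width: 0.0107
```

```bash
python3 -m pendant '[{"gripper":85,"delta_pos":[0,0,0],"spin":0},{"gripper":85,"delta_pos":[0,0,0],"spin":0},{"gripper":85,"delta_pos":[0,0,0],"spin":0},{"gripper":85,"delta_pos":[0,0,0],"spin":0},{"gripper":85,"delta_pos":[0,0,-20],"spin":0},{"gripper":85,"delta_pos":[0,0,-60],"spin":0},{"gripper":85,"delta_pos":[0,0,-105],"spin":0},{"gripper":85,"delta_pos":[0,0,-120],"spin":0},{"gripper":85,"delta_pos":[0,0,-120],"spin":0}]'; python3 snap.py 14 160,140,260,240 230,150,330,250; python3 go.py 589.5 318 -16 -90.8
```

```text
clock: 23.3
position: [0.4811, 0.1241, 0.1636]
ee_rot: [0.0, 0.966, 0.259, 0.003]
contact_force: [0.3, -0.1, -0.5]
width: 0.0848
clock 23.4 pos [478.4 123.8 160.2] jaw -59.99 tilt z [-6.e-04 -0.e+00 -1.e+00] w 85.0 F [ 0.38  0.17 -0.72]
delta [ 193.5 -112.6  176.1] spin 0.538 j6 1.16
```

View pics/c14.png

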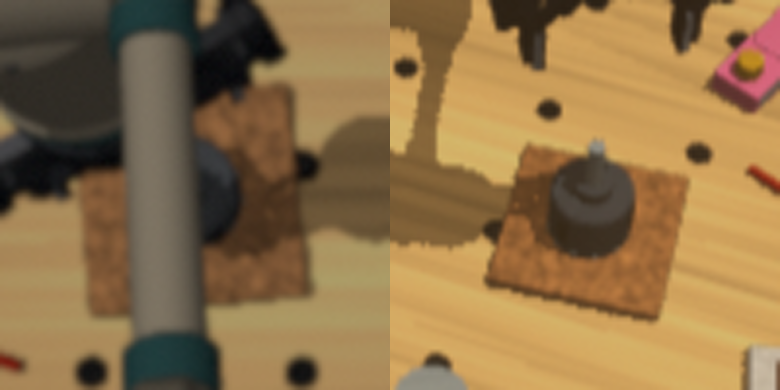

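```bash
python3 -m pendant '[{"gripper":85,"delta_pos":[97,-56,0],"spin":0.27},{"gripper":85,"delta_pos":[97,-56,0],"spin":0.27},{"gripper":85,"delta_pos":[97,-56,20],"spin":0.27},{"gripper":85,"delta_pos":[193.5,-112.5,40],"spin":0.538},{"gripper":85,"delta_pos":[193.5,-112.5,70],"spin":0.538},{"gripper":85,"delta_pos":[193.5,-112.5,100],"spin":0.538},{"gripper":85,"delta_pos":[193.5,-112.5,120],"spin":0.538},{"gripper":85,"delta_pos":[193.5,-112.5,120],"spin":0.538},{"gripper":85,"delta_pos":[193.5,-112.5,120],"spin":0.538}]'; python3 snap.py 15 80,80,180,180 290,200,390,300; python3 go.py 589.5 318 -16 -90.8
```

```text
clock: 24.3
position: [0.5891, 0.3174, 0.0391]
ee_rot: [0.001, 1.0, -0.007, -0.002]
contact_force: [0.4, 0.7, 0.2]
width: 0.085
clock 24.4 pos [590.8 317.9  41.8] jaw -90.84 tilt z [ 1.6e-03  7.0e-04 -1.0e+00] w 85.0 F [-0.78  0.16  1.06]
delta [-1.4 -0.  57.8] spin -0.001 j6 1.98
```

View pics/c15.png

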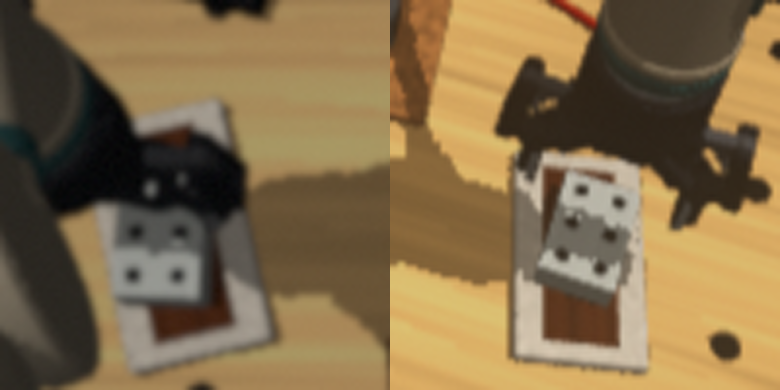

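```bash
python3 -m pendant '[{"gripper":85,"delta_pos":[0,0,15],"spin":0},{"gripper":85,"delta_pos":[0,0,30],"spin":0},{"gripper":85,"delta_pos":[0,0,45],"spin":0},{"gripper":85,"delta_pos":[0,0,54],"spin":0},{"gripper":85,"delta_pos":[0,0,58],"spin":0},{"gripper":85,"delta_pos":[0,0,58],"spin":0},{"gripper":40,"delta_pos":[0,0,58],"spin":0},{"gripper":40,"delta_pos":[0,0,58],"spin":0},{"gripper":40,"delta_pos":[0,0,58],"spin":0},{"gripper":40,"delta_pos":[0,0,58],"spin":0},{"gripper":40,"delta_pos":[0,0,58],"spin":0},{"gripper":40,"delta_pos":[0,0,58],"spin":0},{"gripper":40,"delta_pos":[0,0,58],"spin":0}]' 80; python3 snap.py 16 80,80,180,180 290,200,390,300
```

```text
clock: 25.7
position: [0.591, 0.3186, -0.0162]
ee_rot: [-0.001, 1.0, -0.007, 0.001]
contact_force: [-0.6, -0.1, 5.7]
width: 0.0479
```

View pics/c16.png

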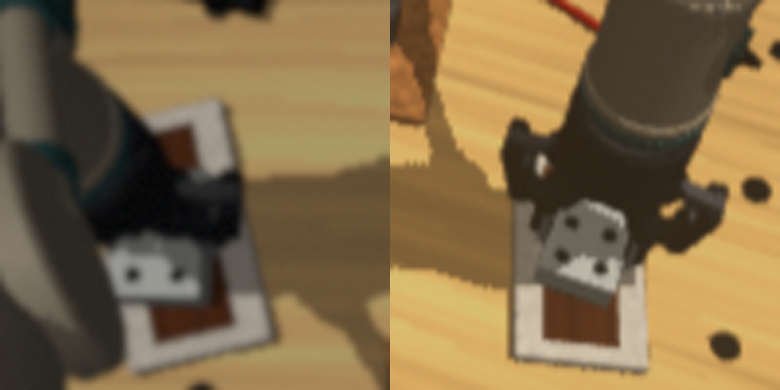

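```bash
python3 -m pendant '[{"gripper":40,"delta_pos":[0,0,-3],"spin":0},{"gripper":40,"delta_pos":[0,0,-9],"spin":0},{"gripper":40,"delta_pos":[0,0,-18],"spin":0},{"gripper":40,"delta_pos":[0,0,-32],"spin":0},{"gripper":40,"delta_pos":[0,0,-52],"spin":0},{"gripper":40,"delta_pos":[0,0,-75],"spin":0},{"gripper":40,"delta_pos":[0,0,-98],"spin":0},{"gripper":40,"delta_pos":[0,0,-118],"spin":0},{"gripper":40,"delta_pos":[0,0,-132],"spin":0},{"gripper":40,"delta_pos":[0,0,-138],"spin":0},{"gripper":40,"delta_pos":[0,0,-140],"spin":0},{"gripper":40,"delta_pos":[0,0,-140],"spin":0}]';python3 snap.py 17 80,80,180,180 290,170,390,270; python3 go.py 454.5 -309.5 -16 -77
```

```text
clock: 27.0
position: [0.5897, 0.3178, 0.1221]
ee_rot: [0.0, 1.0, -0.007, -0.001]
contact_force: [0.2, 0.7, -6.7]
width: 0.0484
clock 27.1 pos [589.4 317.7 121.4] jaw -90.81 tilt z [-2.2e-03 -8.0e-04 -1.0e+00] w 48.3 F [ 0.67 -0.78 -5.99]
delta [-125.7  629.   138.3] spin -0.241 j6 1.98
```

View pics/c17.png

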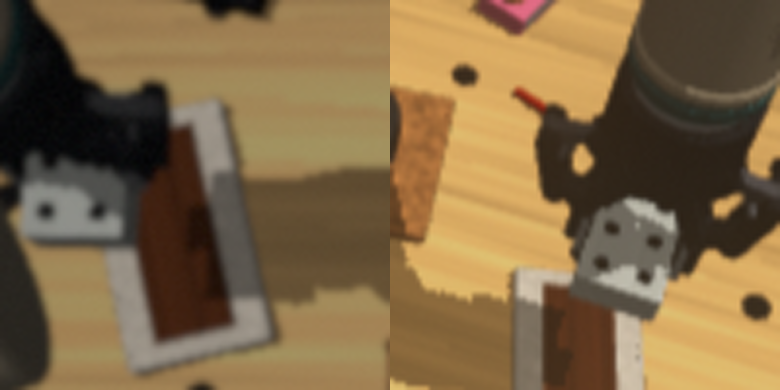

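```bash
cat > inlay.py <<'E'
from h import *
import sys
def inlay(n,tag,roi,dil=True):
    im=cv2.imread(f"pics/{n}{tag}.png"); H,S,V=[c.astype(int) for c in cv2.split(cv2.cvtColor(im,cv2.COLOR_BGR2HSV))]
    a,b,c,d=roi; m=np.zeros(H.shape,np.uint8)
    f=(S>110)&((H<13)|(H>170))&(V<120)&(V>15)
    m[b:d,a:c]=f[b:d,a:c]
    k,l,st,ce=cv2.connectedComponentsWithStats(m); i=1+np.argmax(st[1:,4])
    print(n,rect(n,l==i,.012),st[i].tolist())
for arg in sys.argv[2:]:
    n,r=arg.split(':'); inlay(n,sys.argv[1],tuple(map(int,r.split(','))))
E
python3 inlay.py 17 top:370,168,435,235 scene:122,138,180,185 ; python3 inlay.py 17 top:105,95,160,185 scene:315,235,370,300
```

```text
top (454.3, -310.2, 75.1, 50.4, 13.1) [388, 183, 30, 37, 750]
scene (456.3, -312.1, 76.3, 52.5, 13.2) [138, 151, 23, 20, 322]
top (595.9, 317.1, 120.9, 43.0, 13.5) [115, 113, 24, 54, 832]
scene (596.3, 317.1, 121.4, 43.7, 13.8) [330, 243, 18, 45, 602]
```

```bash
python3 go.py 456 -311 -16 -76.9; python3 -m pendant '[{"gripper":40,"delta_pos":[-2,8,0],"spin":0},{"gripper":40,"delta_pos":[-5,25,0],"spin":-0.02},{"gripper":40,"delta_pos":[-11,55,0],"spin":-0.04},{"gripper":40,"delta_pos":[-19,95,0],"spin":-0.06},{"gripper":40,"delta_pos":[-28,140,0],"spin":-0.08},{"gripper":40,"delta_pos":[-37,185,0],"spin":-0.1},{"gripper":40,"delta_pos":[-46,230,0],"spin":-0.12},{"gripper":40,"delta_pos":[-55,275,0],"spin":-0.14},{"gripper":40,"delta_pos":[-64,320,0],"spin":-0.16},{"gripper":40,"delta_pos":[-73,365,0],"spin":-0.18},{"gripper":40,"delta_pos":[-82,410,0],"spin":-0.2},{"gripper":40,"delta_pos":[-91,455,0],"spin":-0.22},{"gripper":40,"delta_pos":[-100,500,0],"spin":-0.24},{"gripper":40,"delta_pos":[-109,545,0],"spin":-0.243},{"gripper":40,"delta_pos":[-117,585,0],"spin":-0.243},{"gripper":40,"delta_pos":[-122,610,0],"spin":-0.243},{"gripper":40,"delta_pos":[-124,624,0],"spin":-0.243},{"gripper":40,"delta_pos":[-124.5,630,0],"spin":-0.243},{"gripper":40,"delta_pos":[-124.5,630.5,0],"spin":-0.243},{"gripper":40,"delta_pos":[-124.5,630.5,0],"spin":-0.243}]'; python3 snap.py 18 380,150,480,250 85,80,185,180; python3 go.py 456 -311 -16 -76.9
```

```text
clock 27.1 pos [589.4 317.7 121.4] jaw -90.81 tilt z [-2.2e-03 -8.0e-04 -1.0e+00] w 48.3 F [ 0.67 -0.78 -5.99]
delta [-124.2  630.4  138.3] spin -0.243 j6 1.98
clock: 29.1
position: [0.4568, -0.3091, 0.1225]
ee_rot: [-0.001, 0.993, 0.115, -0.0]
contact_force: [0.5, 0.2, -5.1]
width: 0.0483
clock 29.2 pos [ 457.  -309.1  122.6] jaw -76.8 tilt z [-1.e-04  9.e-04 -1.e+00] w 48.4 F [ 1.02  0.27 -5.06]
delta [ -1.4   1.8 138.6] spin 0.002 j6 0.62
```

View pics/c18.png

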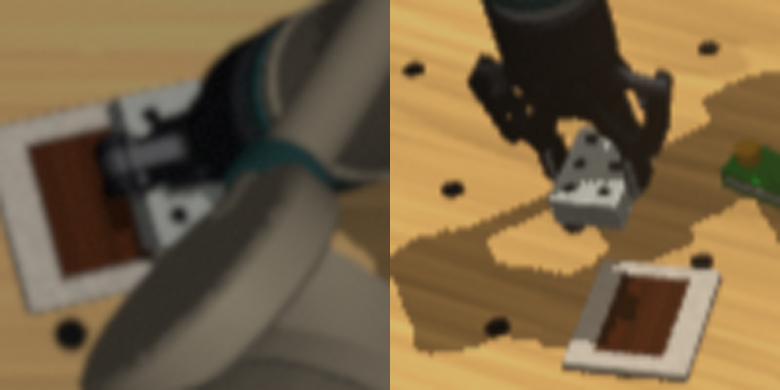

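```bash
python3 -m pendant '[{"gripper":40,"delta_pos":[-1.4,1.8,6],"spin":0},{"gripper":40,"delta_pos":[-1.4,1.8,20],"spin":0},{"gripper":40,"delta_pos":[-1.4,1.8,42],"spin":0},{"gripper":40,"delta_pos":[-1.4,1.8,68],"spin":0},{"gripper":40,"delta_pos":[-1.4,1.8,94],"spin":0},{"gripper":40,"delta_pos":[-1.4,1.8,112],"spin":0},{"gripper":40,"delta_pos":[-1.4,1.8,124],"spin":0},{"gripper":40,"delta_pos":[-1.4,1.8,130],"spin":0},{"gripper":40,"delta_pos":[-1.4,1.8,132],"spin":0},{"gripper":40,"delta_pos":[-1.4,1.8,132],"spin":0}]'; python3 snap.py 19 380,150,480,250 100,110,180,190; python3 go.py 456 -311 -16 -76.9
```

```text
clock: 30.2
position: [0.4563, -0.313, -0.0089]
ee_rot: [0.0, 0.993, 0.114, 0.0]
contact_force: [0.2, -0.1, -4.5]
width: 0.0483
clock 30.3 pos [ 456.5 -313.2   -8.4] jaw -76.89 tilt z [ 0.0015 -0.0013 -1.    ] w 48.2 F [ 0.92 -0.44 -4.81]
delta [ 0.  -2.3  7.6] spin 0.0 j6 0.61
```

View pics/c19.png

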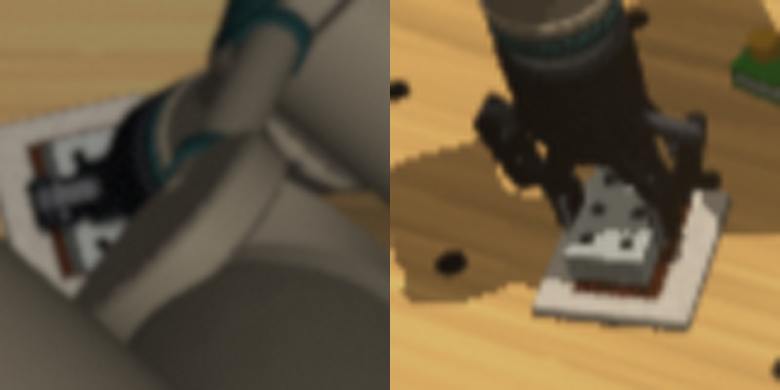

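```bash
python3 -m pendant '[{"gripper":40,"delta_pos":[0,-2,3],"spin":0},{"gripper":40,"delta_pos":[0,-2,5],"spin":0},{"gripper":40,"delta_pos":[0,-2,6.5],"spin":0},{"gripper":40,"delta_pos":[0,-2,7],"spin":0},{"gripper":40,"delta_pos":[0,-2,7],"spin":0}]'; python3 -m pendant '[{"gripper":40,"delta_pos":[0,0,0.5],"spin":0},{"gripper":40,"delta_pos":[0,0,0.5],"spin":0}]'
```

```text
clock: 30.8
position: [0.4553, -0.3106, -0.0161]
ee_rot: [-0.0, 0.993, 0.114, -0.0]
contact_force: [-0.5, 1.1, -2.2]
width: 0.0485
clock: 31.0
position: [0.4552, -0.3106, -0.0162]
ee_rot: [-0.0, 0.993, 0.114, 0.0]
contact_force: [-2.1, 1.4, 2.6]
width: 0.048
```

Contact. I'll release, rise and check.

```bash
python3 -m pendant '[{"gripper":85,"delta_pos":[0,0,0],"spin":0},{"gripper":85,"delta_pos":[0,0,0],"spin":0},{"gripper":85,"delta_pos":[0,0,0],"spin":0},{"gripper":85,"delta_pos":[0,0,0],"spin":0},{"gripper":85,"delta_pos":[0,0,-15],"spin":0},{"gripper":85,"delta_pos":[0,0,-45],"spin":0},{"gripper":85,"delta_pos":[0,0,-90],"spin":0},{"gripper":85,"delta_pos":[0,0,-120],"spin":0},{"gripper":85,"delta_pos":[0,0,-120],"spin":0}]'; python3 go.py 594.8 -80.3 -16 -57.6
```

```text
clock: 31.9
position: [0.4583, -0.3133, 0.108]
ee_rot: [0.004, 0.993, 0.114, 0.004]
contact_force: [0.3, -0.9, 0.5]
width: 0.0851
clock 31.9 pos [ 458.3 -313.3  108. ] jaw -76.89 tilt z [ 0.0079 -0.0069 -0.9999] w 85.1 F [ 0.29 -0.94  0.53]
delta [ 185.  -197.   123.5] spin -0.337 j6 0.62
```

```bash
python3 -m pendant '[{"gripper":85,"delta_pos":[94,-96,0],"spin":-0.17},{"gripper":85,"delta_pos":[94,-96,0],"spin":-0.17},{"gripper":85,"delta_pos":[94,-96,0],"spin":-0.17},{"gripper":85,"delta_pos":[188,-193,0],"spin":-0.337},{"gripper":85,"delta_pos":[188,-193,20],"spin":-0.337},{"gripper":85,"delta_pos":[188,-193,45],"spin":-0.337},{"gripper":85,"delta_pos":[188,-193,49],"spin":-0.337},{"gripper":85,"delta_pos":[188,-193,49],"spin":-0.337},{"gripper":85,"delta_pos":[188,-193,49],"spin":-0.337}]'; python3 snap.py 20 260,90,360,190 150,150,250,250; python3 ov.py 20 150,150,250,250 260,90,360,190; python3 go.py 594.8 -80.3 -16 -57.6
```

```text
clock: 32.8
position: [0.5943, -0.081, 0.0541]
ee_rot: [0.0, 0.96, 0.279, -0.0]
contact_force: [0.3, -0.5, 0.1]
width: 0.0851
[594.8 -81.6  55.1] [-0.4  0.3  0.8] 84.6
clock 32.9 pos [594.8 -81.6  55.1] jaw -57.68 tilt z [ 1.5e-03 -7.0e-04 -1.0e+00] w 84.6 F [-0.38  0.26  0.81]
delta [ 0.6 -1.2 71.1] spin -0.001 j6 0.75
```

View pics/ov20.png

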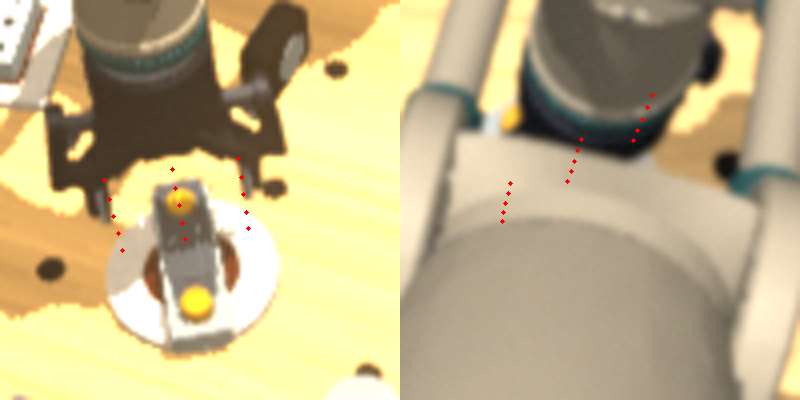

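Run:
```python
import cv2,numpy as np
a=cv2.imread("pics/top20.png")[160:245,360:450];b=cv2.imread("pics/scene20.png")[125:195,110:190]
cv2.imwrite("pics/b20.png",np.hstack([cv2.resize(a,(390,368),interpolation=cv2.INTER_CUBIC),cv2.resize(b,(390,368),interpolation=cv2.INTER_CUBIC)]))
```

```text
(no output)
```

View pics/b20.png

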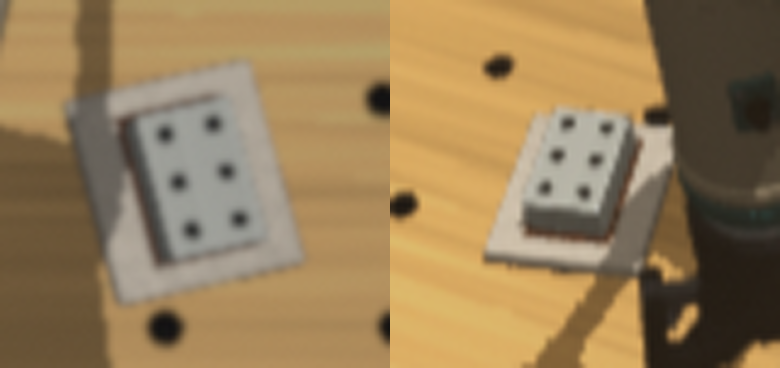

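```bash
python3 -m pendant '[{"gripper":85,"delta_pos":[0,-0.5,15],"spin":0},{"gripper":85,"delta_pos":[0,-0.5,35],"spin":0},{"gripper":85,"delta_pos":[0,-0.5,55],"spin":0},{"gripper":85,"delta_pos":[0,-0.5,67],"spin":0},{"gripper":85,"delta_pos":[0,-0.5,72],"spin":0},{"gripper":85,"delta_pos":[0,-0.5,72],"spin":0},{"gripper":33,"delta_pos":[0,-0.5,72],"spin":0},{"gripper":33,"delta_pos":[0,-0.5,72],"spin":0},{"gripper":33,"delta_pos":[0,-0.5,72],"spin":0},{"gripper":33,"delta_pos":[0,-0.5,72],"spin":0},{"gripper":33,"delta_pos":[0,-0.5,72],"spin":0},{"gripper":33,"delta_pos":[0,-0.5,72],"spin":0},{"gripper":33,"delta_pos":[0,-0.5,72],"spin":0},{"gripper":33,"delta_pos":[0,-0.5,72],"spin":0}]' 80; python3 snap.py 21 260,90,360,190 150,150,250,250; python3 go.py 594.8 -80.3 -16 -57.6
```

```text
clock: 34.3
position: [0.5954, -0.08, -0.0166]
ee_rot: [0.001, 0.96, 0.279, 0.001]
contact_force: [-1.1, -0.3, 6.0]
width: 0.0404
clock 34.4 pos [595.4 -80.  -16.6] jaw -57.56 tilt z [ 2.2e-03 -7.0e-04 -1.0e+00] w 40.0 F [-0.26 -0.49  6.28]
delta [-0.7 -0.  -0.6] spin 0.001 j6 0.76
```

View pics/c21.png

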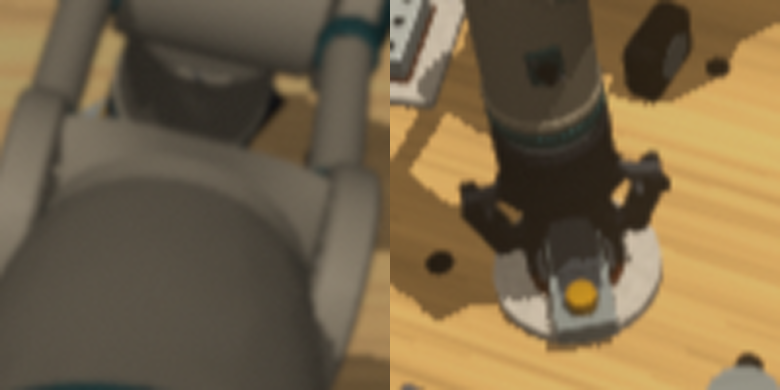

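```bash
python3 -m pendant '[{"gripper":33,"delta_pos":[0,0,-3],"spin":0},{"gripper":33,"delta_pos":[0,0,-9],"spin":0},{"gripper":33,"delta_pos":[0,0,-18],"spin":0},{"gripper":33,"delta_pos":[0,0,-32],"spin":0},{"gripper":33,"delta_pos":[0,0,-52],"spin":0},{"gripper":33,"delta_pos":[0,0,-75],"spin":0},{"gripper":33,"delta_pos":[0,0,-98],"spin":0},{"gripper":33,"delta_pos":[0,0,-118],"spin":0},{"gripper":33,"delta_pos":[0,0,-132],"spin":0},{"gripper":33,"delta_pos":[0,0,-138],"spin":0},{"gripper":33,"delta_pos":[0,0,-140],"spin":0},{"gripper":33,"delta_pos":[0,0,-140],"spin":0}]';python3 snap.py 22 260,90,360,190 150,150,250,250; python3 go.py 596 317 -16.6 -76.3; python3 inlay.py 22 top:265,105,345,180 scene:170,185,230,245
```

```text
clock: 35.6
position: [0.5938, -0.0795, 0.1217]
ee_rot: [-0.0, 0.96, 0.279, -0.0]
contact_force: [-0.5, -0.9, -6.2]
width: 0.0399
clock 35.7 pos [593.6 -79.5 121.1] jaw -57.58 tilt z [-2.1e-03  6.0e-04 -1.0e+00] w 40.3 F [ 0.07 -1.01 -6.17]
delta [ 214.8 -333.1  137.9] spin 0.327 j6 0.76Traceback (most recent call last):
  File "inlay.py", line 11, in <module>
    n,r=arg.split(':'); inlay(n,sys.argv[1],tuple(map(int,r.split(','))))
                        ~~~~~^^^^^^^^^^^^^^^^^^^^^^^^^^^^^^^^^^^^^^^^^^^^
  File "inlay.py", line 8, in inlay
    k,l,st,ce=cv2.connectedComponentsWithStats(m); i=1+np.argmax(st[1:,4])
                                                       ~~~~~~~~~^^^^^^^^^^
    return _wrapfunc(a, 'argmax', axis=axis, out=out, **kwds)
    return bound(*args, **kwds)
ValueError: attempt to get argmax of an empty sequence
```

View pics/c22.png

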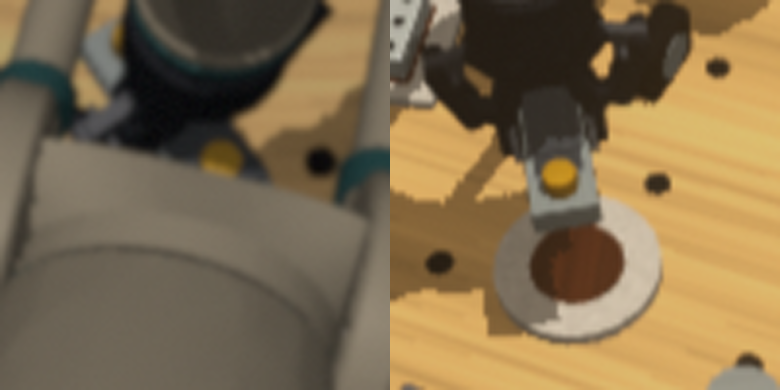

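```bash
python3 -m pendant '[{"gripper":33,"delta_pos":[4,-7,0],"spin":0.01},{"gripper":33,"delta_pos":[13,-20,0],"spin":0.03},{"gripper":33,"delta_pos":[28,-43,0],"spin":0.06},{"gripper":33,"delta_pos":[49,-76,0],"spin":0.09},{"gripper":33,"delta_pos":[73,-113,0],"spin":0.12},{"gripper":33,"delta_pos":[97,-150,0],"spin":0.15},{"gripper":33,"delta_pos":[121,-187,0],"spin":0.18},{"gripper":33,"delta_pos":[145,-224,0],"spin":0.21},{"gripper":33,"delta_pos":[167,-260,0],"spin":0.24},{"gripper":33,"delta_pos":[187,-291,0],"spin":0.27},{"gripper":33,"delta_pos":[202,-313,0],"spin":0.3},{"gripper":33,"delta_pos":[210,-326,0],"spin":0.32},{"gripper":33,"delta_pos":[214,-332,0],"spin":0.327},{"gripper":33,"delta_pos":[215,-333,0],"spin":0.327},{"gripper":33,"delta_pos":[215,-333,0],"spin":0.327},{"gripper":33,"delta_pos":[215,-333,0],"spin":0.327}]';python3 snap.py 23 70,80,170,180 290,190,390,290; python3 go.py 596 317 -16.6 -76.3; python3 inlay.py 23 top:265,105,345,180 scene:170,185,230,245;python3 inlay.py 23  scene:300,220,380,300
```

```text
clock: 37.3
position: [0.5974, 0.3155, 0.1221]
ee_rot: [0.0, 0.993, 0.119, -0.0]
contact_force: [-0.8, 0.8, -5.6]
width: 0.0399
clock 37.4 pos [597.5 315.6 122.3] jaw -76.39 tilt z [-1.e-04 -3.e-04 -1.e+00] w 39.8 F [-0.18 -0.38 -5.75]
delta [ -1.1  -1.8 138.9] spin -0.002 j6 1.72
top (591.0, -82.0, 59.4, 58.4, -89.9) [287, 129, 27, 26, 568]
scene (592.7, -83.8, 61.4, 60.2, -30.0) [186, 208, 24, 19, 310]
scene (596.8, 317.1, 122.3, 43.4, 13.8) [330, 243, 18, 45, 581]
```

View pics/c23.png

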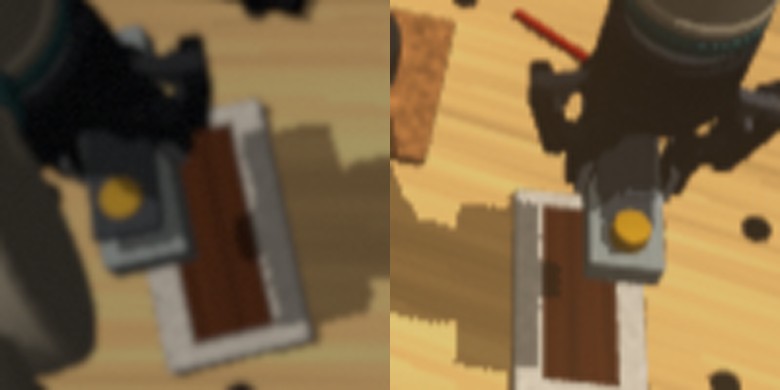

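```bash
python3 -m pendant '[{"gripper":33,"delta_pos":[-1,-1.5,6],"spin":0},{"gripper":33,"delta_pos":[-1,-1.5,20],"spin":0},{"gripper":33,"delta_pos":[-1,-1.5,42],"spin":0},{"gripper":33,"delta_pos":[-1,-1.5,68],"spin":0},{"gripper":33,"delta_pos":[-1,-1.5,94],"spin":0},{"gripper":33,"delta_pos":[-1,-1.5,112],"spin":0},{"gripper":33,"delta_pos":[-1,-1.5,124],"spin":0},{"gripper":33,"delta_pos":[-1,-1.5,130],"spin":0},{"gripper":33,"delta_pos":[-1,-1.5,132],"spin":0},{"gripper":33,"delta_pos":[-1,-1.5,132],"spin":0}]'; python3 snap.py 24 80,80,180,180 290,210,390,310; python3 go.py 596 317 -16.6 -76.3
```

```text
clock: 38.4
position: [0.5966, 0.3181, -0.0093]
ee_rot: [-0.0, 0.993, 0.119, 0.001]
contact_force: [-0.0, -1.5, -4.8]
width: 0.0403
clock 38.5 pos [596.9 318.3  -8.7] jaw -76.32 tilt z [ 2.1e-03  9.0e-04 -1.0e+00] w 40.4 F [ 0.96 -1.09 -5.99]
delta [-1.2  1.   7.9] spin -0.0 j6 1.72
```

View pics/c24.png

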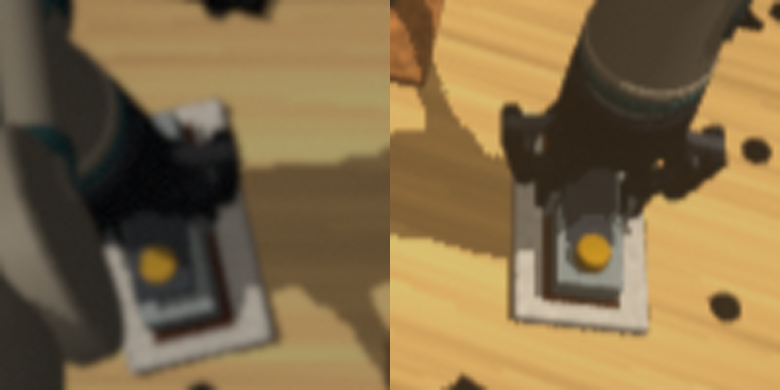

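```bash
python3 -m pendant '[{"gripper":33,"delta_pos":[-0.5,1,3],"spin":0},{"gripper":33,"delta_pos":[-0.5,1,5.5],"spin":0},{"gripper":33,"delta_pos":[-0.5,1,7],"spin":0},{"gripper":33,"delta_pos":[-0.5,1,7.3],"spin":0},{"gripper":33,"delta_pos":[-0.5,1,7.3],"spin":0}]'; python3 -m pendant '[{"gripper":33,"delta_pos":[0,0,0.5],"spin":0},{"gripper":33,"delta_pos":[0,0,0.5],"spin":0}]'
```

```text
clock: 39.0
position: [0.5957, 0.3167, -0.0166]
ee_rot: [0.0, 0.993, 0.119, 0.0]
contact_force: [-1.3, -1.1, -0.9]
width: 0.0399
clock: 39.2
position: [0.5957, 0.3167, -0.0166]
ee_rot: [0.0, 0.993, 0.119, 0.0]
contact_force: [-3.9, -2.2, 5.3]
width: 0.04
```

```bash
python3 -m pendant '[{"gripper":85,"delta_pos":[0,0,0],"spin":0},{"gripper":85,"delta_pos":[0,0,0],"spin":0},{"gripper":85,"delta_pos":[0,0,0],"spin":0},{"gripper":85,"delta_pos":[0,0,0],"spin":0},{"gripper":85,"delta_pos":[0,0,-15],"spin":0},{"gripper":85,"delta_pos":[0,0,-45],"spin":0},{"gripper":85,"delta_pos":[0,0,-90],"spin":0},{"gripper":85,"delta_pos":[0,0,-130],"spin":0},{"gripper":85,"delta_pos":[0,0,-165],"spin":0},{"gripper":85,"delta_pos":[0,0,-165],"spin":0}]'; python3 snap.py 25 80,80,180,180 290,210,390,310; python3 go.py 479 124 41 -60
python3 - <<'E'
from loc import *
# saw cup top in scene/top: shank tip (bright)
im=cv2.imread("pics/scene25.png")[170:240,240:320]; cv2.imwrite("pics/saw25.png",cv2.resize(cv2.convertScaleAbs(im,alpha=1.5),(640,560),interpolation=cv2.INTER_CUBIC))
print(proj("scene",[[.479,.124,.107],[.479,.124,.012]])-[240,170])
E
```

```text
clock: 40.2
position: [0.5997, 0.3184, 0.1555]
ee_rot: [-0.002, 0.993, 0.119, 0.007]
contact_force: [1.3, 0.5, 0.7]
width: 0.085
clock 40.3 pos [596.4 317.1 149.6] jaw -76.32 tilt z [ 0.0033  0.0014 -1.    ] w 84.9 F [ 0.38 -0.67 -0.1 ]
delta [-160.1  159.9  108. ] spin -0.285 j6 1.72
[[43.13942036 17.05401919]
 [40.98251319 37.13208128]]
```

View pics/c25.png

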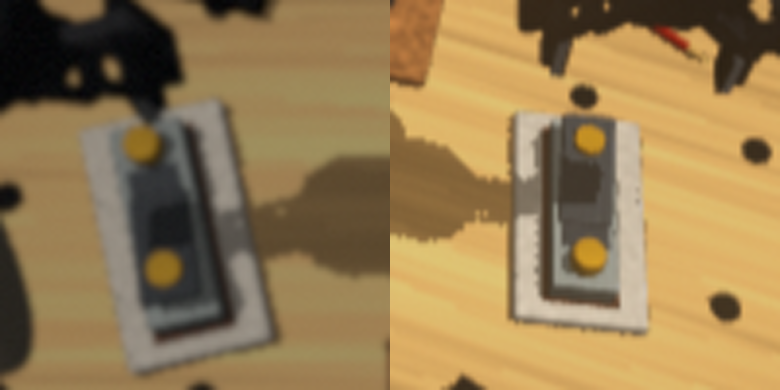

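View pics/saw25.png

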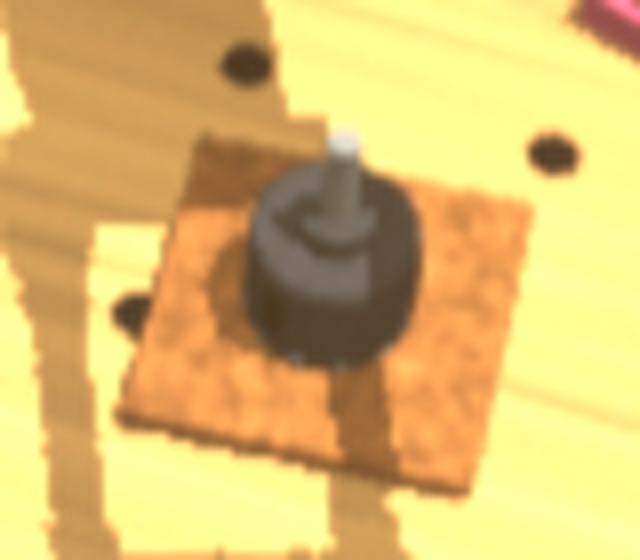

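```bash
python3 -m pendant '[{"gripper":85,"delta_pos":[-80,80,0],"spin":-0.14},{"gripper":85,"delta_pos":[-80,80,0],"spin":-0.14},{"gripper":85,"delta_pos":[-80,80,0],"spin":-0.14},{"gripper":85,"delta_pos":[-160,160,0],"spin":-0.285},{"gripper":85,"delta_pos":[-160,160,0],"spin":-0.285},{"gripper":85,"delta_pos":[-160,160,0],"spin":-0.285},{"gripper":85,"delta_pos":[-160,160,20],"spin":-0.285},{"gripper":85,"delta_pos":[-160,160,45],"spin":-0.285},{"gripper":85,"delta_pos":[-160,160,60],"spin":-0.285},{"gripper":85,"delta_pos":[-160,160,60],"spin":-0.285},{"gripper":85,"delta_pos":[-160,160,60],"spin":-0.285}]'; python3 go.py 479 124 41 -60; python3 snap.py 26; python3 ov.py 26 230,130,330,230 160,140,260,240
```

```text
clock: 41.4
position: [0.4784, 0.1239, 0.0871]
ee_rot: [-0.0, 0.966, 0.259, -0.0]
contact_force: [-0.7, 0.9, 0.4]
width: 0.085
clock 41.4 pos [478.4 123.9  87.1] jaw -59.99 tilt z [-8.e-04  3.e-04 -1.e+00] w 85.0 F [-0.75  0.9   0.36]
delta [ 0.6  0.2 46.1] spin 0.0 j6 1.16
[479.1 123.9  88. ] [ 0.3 -0.3  1. ] 84.9
```

View pics/ov26.png

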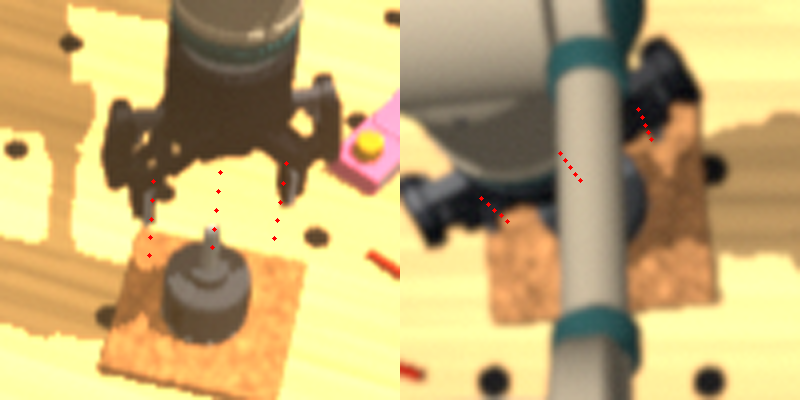

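```bash
python3 -m pendant '[{"gripper":85,"delta_pos":[0,0,12],"spin":0},{"gripper":85,"delta_pos":[0,0,28],"spin":0},{"gripper":85,"delta_pos":[0,0,41],"spin":0},{"gripper":85,"delta_pos":[0,0,46],"spin":0},{"gripper":85,"delta_pos":[0,0,46],"spin":0},{"gripper":5,"delta_pos":[0,0,46],"spin":0},{"gripper":5,"delta_pos":[0,0,46],"spin":0},{"gripper":5,"delta_pos":[0,0,46],"spin":0},{"gripper":5,"delta_pos":[0,0,46],"spin":0},{"gripper":5,"delta_pos":[0,0,46],"spin":0},{"gripper":5,"delta_pos":[0,0,46],"spin":0},{"gripper":5,"delta_pos":[0,0,46],"spin":0},{"gripper":5,"delta_pos":[0,0,46],"spin":0},{"gripper":5,"delta_pos":[0,0,46],"spin":0}]' 60;python3 -m pendant '[{"gripper":5,"delta_pos":[0,0,-3],"spin":0},{"gripper":5,"delta_pos":[0,0,-10],"spin":0},{"gripper":5,"delta_pos":[0,0,-24],"spin":0},{"gripper":5,"delta_pos":[0,0,-45],"spin":0},{"gripper":5,"delta_pos":[0,0,-68],"spin":0},{"gripper":5,"delta_pos":[0,0,-86],"spin":0},{"gripper":5,"delta_pos":[0,0,-97],"spin":0},{"gripper":5,"delta_pos":[0,0,-100],"spin":0},{"gripper":5,"delta_pos":[0,0,-100],"spin":0}]';  python3 snap.py 27 160,140,260,240 230,130,330,230; python3 go.py 592 -83 41 -60
```

```text
clock: 42.9
position: [0.4785, 0.1234, 0.0418]
ee_rot: [0.0, 0.966, 0.259, 0.0]
contact_force: [-0.5, -0.8, 4.2]
width: 0.0105
clock: 43.8
position: [0.4779, 0.1235, 0.1412]
ee_rot: [-0.0, 0.966, 0.259, -0.0]
contact_force: [-0.7, -0.2, -2.8]
width: 0.0106
clock 43.9 pos [477.3 123.4 140.4] jaw -59.99 tilt z [-2.2e-03 -1.0e-04 -1.0e+00] w 10.2 F [-0.52 -0.26 -3.49]
delta [ -3.7 236.2  99.2] spin 0.0 j6 1.16
```

View pics/c27.png

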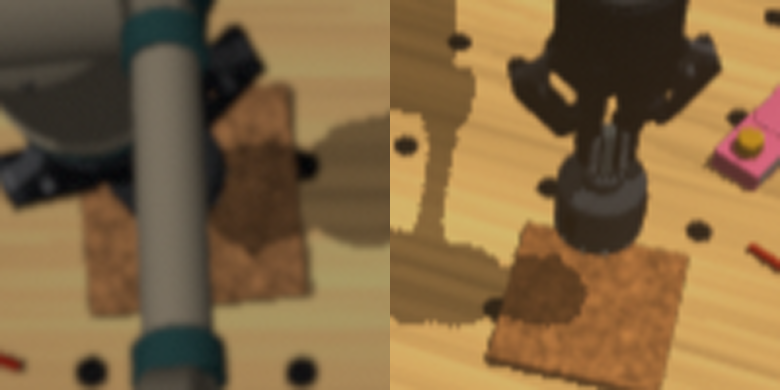

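```bash
python3 -m pendant '[{"gripper":5,"delta_pos":[0,6,0],"spin":0},{"gripper":5,"delta_pos":[0,18,0],"spin":0},{"gripper":5,"delta_pos":[-1,38,0],"spin":0},{"gripper":5,"delta_pos":[-1,66,0],"spin":0},{"gripper":5,"delta_pos":[-2,100,0],"spin":0},{"gripper":5,"delta_pos":[-2,136,0],"spin":0},{"gripper":5,"delta_pos":[-3,170,0],"spin":0},{"gripper":5,"delta_pos":[-4,198,0],"spin":0},{"gripper":5,"delta_pos":[-4,219,0],"spin":0},{"gripper":5,"delta_pos":[-4,231,0],"spin":0},{"gripper":5,"delta_pos":[-4,236,0],"spin":0},{"gripper":5,"delta_pos":[-4,236,0],"spin":0},{"gripper":5,"delta_pos":[-4,236,0],"spin":0}]';  python3 snap.py 28 260,90,360,190 150,140,250,240; python3 go.py 592 -83 41 -60
```

```text
clock: 45.2
position: [0.592, -0.0817, 0.1413]
ee_rot: [-0.001, 0.966, 0.259, -0.0]
contact_force: [0.6, 0.8, -3.9]
width: 0.0102
clock 45.3 pos [592.2 -81.7 141.5] jaw -59.92 tilt z [-4.e-04  6.e-04 -1.e+00] w 10.4 F [-0.04  0.61 -3.3 ]
delta [ -0.8   1.2 100.5] spin 0.001 j6 0.79
```

View pics/c28.png

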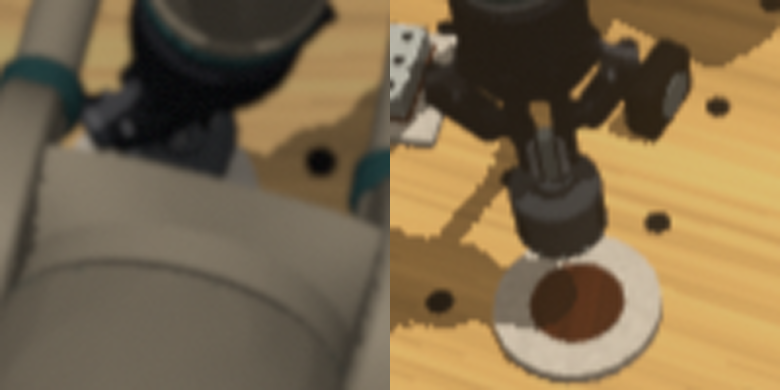

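```bash
python3 -m pendant '[{"gripper":5,"delta_pos":[-0.5,0.7,8],"spin":0},{"gripper":5,"delta_pos":[-0.5,0.7,24],"spin":0},{"gripper":5,"delta_pos":[-0.5,0.7,46],"spin":0},{"gripper":5,"delta_pos":[-0.5,0.7,68],"spin":0},{"gripper":5,"delta_pos":[-0.5,0.7,84],"spin":0},{"gripper":5,"delta_pos":[-0.5,0.7,93],"spin":0},{"gripper":5,"delta_pos":[-0.5,0.7,97],"spin":0},{"gripper":5,"delta_pos":[-0.5,0.7,99],"spin":0},{"gripper":5,"delta_pos":[-0.5,0.7,99],"spin":0}]'; python3 -m pendant '[{"gripper":5,"delta_pos":[0,0,0.6],"spin":0},{"gripper":5,"delta_pos":[0,0,0.6],"spin":0}]'
```

```text
clock: 46.2
position: [0.5932, -0.0838, 0.0429]
ee_rot: [0.0, 0.966, 0.259, 0.001]
contact_force: [-1.0, 0.7, -3.9]
width: 0.0102
clock: 46.4
position: [0.5932, -0.0838, 0.0425]
ee_rot: [0.0, 0.966, 0.259, 0.001]
contact_force: [0.2, 0.4, -3.0]
width: 0.0106
```

```bash
for i in 1 2; do python3 -m pendant '[{"gripper":5,"delta_pos":[0,0,0.5],"spin":0},{"gripper":5,"delta_pos":[0,0,0.5],"spin":0}]' | egrep "posi|force"; done
```

```text
position: [0.5931, -0.0839, 0.0419]
contact_force: [-1.2, -0.4, -1.4]
position: [0.5932, -0.0839, 0.0418]
contact_force: [-1.8, -0.3, 4.3]
```

```bash
python3 -m pendant '[{"gripper":85,"delta_pos":[0,0,0],"spin":0},{"gripper":85,"delta_pos":[0,0,0],"spin":0},{"gripper":85,"delta_pos":[0,0,0],"spin":0},{"gripper":85,"delta_pos":[0,0,0],"spin":0},{"gripper":85,"delta_pos":[0,0,-20],"spin":0},{"gripper":85,"delta_pos":[0,0,-60],"spin":0},{"gripper":85,"delta_pos":[0,0,-100],"spin":0},{"gripper":85,"delta_pos":[0,0,-140],"spin":0},{"gripper":85,"delta_pos":[0,0,-140],"spin":0}]'; python3 -m pendant '[{"gripper":85,"delta_pos":[-100,-60,0],"spin":0},{"gripper":85,"delta_pos":[-100,-60,0],"spin":0},{"gripper":85,"delta_pos":[-100,-60,0],"spin":0},{"gripper":85,"delta_pos":[-200,-120,0],"spin":0},{"gripper":85,"delta_pos":[-200,-120,0],"spin":0},{"gripper":85,"delta_pos":[-200,-120,0],"spin":0},{"gripper":85,"delta_pos":[-200,-120,0],"spin":0},{"gripper":85,"delta_pos":[-200,-120,0],"spin":0}]'; python3 snap.py 29 260,90,360,190 150,140,250,240
```

```text
clock: 47.7
position: [0.5967, -0.0847, 0.1872]
ee_rot: [0.003, 0.966, 0.259, 0.006]
contact_force: [0.3, 0.9, -0.4]
width: 0.0849
clock: 48.5
position: [0.3607, -0.0803, 0.1811]
ee_rot: [0.001, 0.966, 0.259, 0.001]
contact_force: [-0.1, -0.2, -0.3]
width: 0.0849
```

View pics/c29.png

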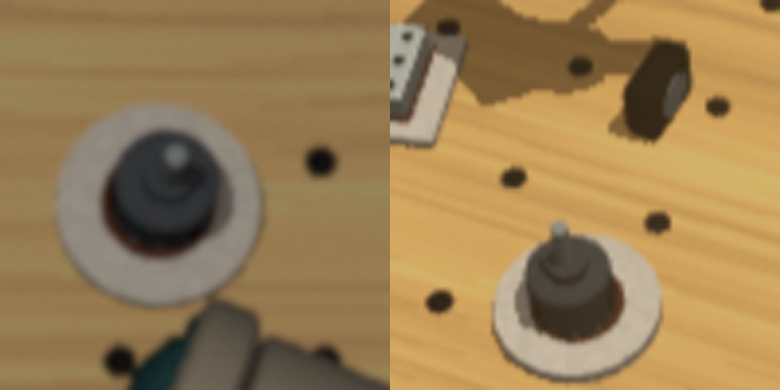

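View pics/top29.png

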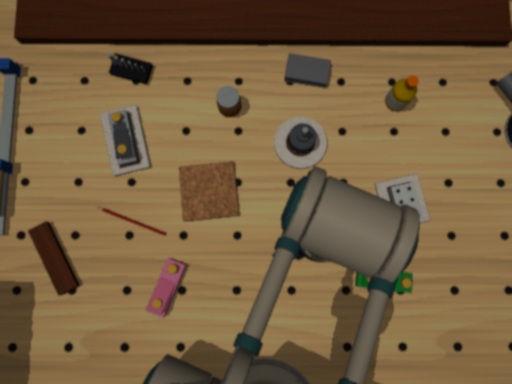

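View pics/scene29.png

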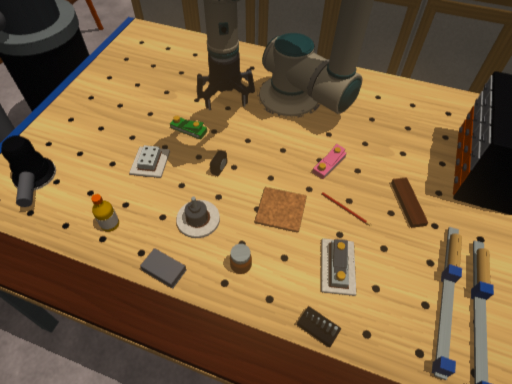

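Run:
```python
from loc import *
br=lambda H,S,V:((H>14)&(H<28)&(S>170)&(V>60))
T=blobs("top","29",(100,100,155,180),br,5); S=blobs("scene","29",(320,235,360,295),br,5); print(T,S)
T=sorted(T[:2],key=lambda t:t[0][1]); S=sorted(S[:2],key=lambda t:-t[0][1])
P=[tri(a[0],b[0]) for a,b in zip(T,S)]; print("knobs",P)
f,b=P[0][0],P[1][0]; d=(f-b)[:2]; u=d/np.linalg.norm(d); print("plane origin",(f[:2]-43*u).round(1),"yaw",np.degrees(np.arctan2(*u[::-1])).round(1),"goal 596.2 317.1 13.7")
# block holes in earlier clear view (20)
dk=lambda H,S,V:(V<60)
r=blobs("top","20",(390,185,422,222),lambda H,S,V:(V<75),3); print(r)
r2=blobs("scene","20",(135,142,162,176),lambda H,S,V:(V<75),2); print(r2)
# saw shank tip: bright spot
print("saw shank tip", tri((260+176/3.9-.5,90+154/3.9-.5),(150+(560-390)/3.9-.5,140+228/3.9-.5)),"goal 592 -83")
a,b_=cv2.imread("pics/scene0.png"),cv2.imread("pics/scene29.png")
for n,(x0,y0,x1,y1) in dict(glue=(88,190,122,235),jar=(225,238,256,276),tape=(205,146,232,178)).items(): print(n,np.abs(a[y0:y1,x0:x1].astype(int)-b_[y0:y1,x0:x1]).mean().round(2))
```

```text
[([121.5, 148.5], 52), ([116.5, 117.0], 50)] [([340.5, 275.0], 60), ([340.9, 245.4], 42)]
knobs [(array([637.9, 326.6,  42.5]), [0.4, 0.4]), (array([563.9, 308.8,  53.4]), [0.6, 0.6])]
plane origin [596.1 316.5] yaw 13.5 goal 596.2 317.1 13.7
[([393.2, 204.9], 40), ([397.5, 190.5], 4), ([408.7, 188.3], 3), ([411.7, 199.3], 3), ([400.7, 201.7], 3), ([414.7, 210.3], 3), ([403.7, 212.7], 3)]
[([156.0, 165.5], 2)]
saw shank tip (array([593.6, -84. , 105.8]), [0.3, 0.3]) goal 592 -83
glue 5.49
jar 5.97
tape 9.27
```

Run:
```python
from h import *
h=ray("top",[(397.5,190.5),(408.7,188.3),(400.7,201.7),(411.7,199.3),(403.7,212.7),(414.7,210.3)],.037)[:,:2]*1000
c=h.mean(0); d=(h[0]+h[1]-h[4]-h[5]); print(c.round(1),np.degrees(np.arctan2(d[1],d[0])).round(1),"goal 455 -311 13.1")
# bystanders by colour in scene: centroid shift
a,b=[cv2.cvtColor(cv2.imread(f"pics/scene{t}.png"),cv2.COLOR_BGR2GRAY).astype(np.float32) for t in("0","29")]
for n,(x0,y0,x1,y1) in dict(glue=(88,190,122,235),jar=(225,238,256,276),tape=(205,146,232,178)).items():
    t=cv2.matchTemplate(b[y0-6:y1+6,x0-6:x1+6],a[y0:y1,x0:x1],cv2.TM_CCOEFF_NORMED); _,v,_,l=cv2.minMaxLoc(t); print(n,v,l[0]-6,l[1]-6)
from rig import ticket
print(manip.get_state()["contact_force"].round(1)); ticket.sign_off()
```

```text
[ 452.9 -310.5] 13.0 goal 455 -311 13.1
glue 0.9998618364334106 0 0
jar 0.9998599290847778 0 0
tape 0.9337735772132874 0 0
[0.4 0.1 0.5]
the job is handed in; nothing more can be done
```

I handed the job in at about 48.7 s. The hole saw is on the round pad, the block plane on the long pad and the setup block on the short pad. I parked the saw on the cork mat on the way. `ticket.sign_off()` reports no verdict, so the figures below are my own.

| Tool | Distance from pad centre | Angle from pad axis |
|---|---|---|
| Hole saw | about 2 mm | round, so none |
| Block plane | about 1 mm | about 0.2° |
| Setup block | about 2 mm | about 0.1° |

- **Bystanders:** the glue bottle, screw jar and tape measure show no pixel shift between the first and last pictures. The tape's match was weaker (0.93 against 0.9999), which I put down to the arm's shadow but did not check.
- **Final state:** all three tools stand upright in the pictures, and the gripper was open and clear of everything.
- **TCP height disagreed:** the reported TCP stood about 32 mm below the real fingertips. I saw this in the pictures and confirmed it by touching the shut fingers to the cork, with up to 39 N at the wrist. I used that offset for every height afterwards.
- **Pad outlines disagreed:** the two cameras differed by about 10 mm on where the pad outlines lay. I used the inlays instead, where they agreed within 3 mm.
- **Setup block check:** its final position comes from the top camera alone, in a picture taken before the plane and saw were moved to their own pads.

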